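# Right two tipped bottles in the dust-hood tray and push the tray home

### The job

Two of the bottles from the pull-out tray have tipped out and lie on the bench. Stand both upright in the tray again, one in each gap of the row and a finger's width clear of its neighbours, setting them down gently and leaving the other things on the bench where they are; then push the tray fully home under the clear dust hood, with all five containers still standing.

Things in the scene. Friction and masses are not known exactly. Their poses are not given: they have to be found in the camera images.
- bottle_large: larger tipped bottle, brown, lying on a flat side on the bench in front of the tray: square section 44 x 44 mm, edges rounded 4 mm, body 82 mm high, white round cap (30 mm across) up to 108 mm in all, about 120 g, centre of mass some 45 mm from the foot. Origin at the centre of its foot (22 mm above the bench while it lies), z axis from foot to cap, x and y square to its flat sides
- bottle_small: smaller tipped bottle, brown, lying on a flat side on the bench in front of the tray: square section 36 x 36 mm, body 68 mm high, white cap (26 mm across) up to 90 mm in all, about 80 g, centre of mass some 38 mm from the foot. Origin at the centre of its foot (18 mm above the bench while it lies), z axis from foot to cap, x and y square to its flat sides
- stand_large: standing bottle in the tray, same as the larger one (44 x 44 x 108 mm); origin at the centre of its foot, z up to the cap
- stand_small: standing bottle in the tray, same as the smaller one (36 x 36 x 90 mm); origin at the centre of its foot, z up to the cap
- stand_jar: brown round jar with white lid standing in the tray, 44 mm across (lid 46 mm), 71 mm high; origin at the centre of its foot, z up
- tray (a joint): travel of the pull-out tray on its runners in m: 0 = pulled right out, as at the start; 0.105 = fully home against its stop. Stays where it is left; needs about 3 N to move. It moves along the +x axis of point tray_floor
- tray_floor (a point): centre of the tray's inner floor, 9 mm above the bench; moves with the tray. x: level, the way the tray goes home (away from the robot), y along the row, z up. Inside 66 mm (x) by 430 mm (y); back and end lips rise 12 mm over the floor, front panel 31 mm. Three containers stand on its y axis near y = -170, 0 and 170 mm (up to 16 mm off, any order); the two gaps lie between them
- tray_front (a point): centre of the outer face of the tray's flat front panel (448 mm wide, 34 mm high, upper edge 40 mm above the bench); this point is 23 mm above the bench, 38 mm in front of tray_floor; axes as tray_floor. A small finger lip (110 mm wide, 8 mm deep) along the middle of the upper edge can be ignored: the panel can be pushed anywhere
- hood: fixed clear acrylic dust hood, 88 mm deep, 460 wide, 146 high, open towards the robot. Origin on the bench midway across, 26 mm behind the front edge; axes as tray_floor. The roof's front edge is 79 mm beyond the row while the tray is out, and only 12 mm behind the panel's face when it is home, so a tool that pushes the panel home must lean back towards the robot
- cast: bystander, plaster dental cast, about 60 x 62 x 35 mm, on the left; origin at its underside
- dropper: bystander, standing white dropper bottle, 25 mm across, 80 mm high, on the right; origin at its underside
- bowl: bystander, black rubber mixing bowl, 104 mm across, 50 mm high, on the left; origin at its underside
- stain_jar: bystander, small glass jar, 34 mm across, 30 mm high, on the right; origin at its underside
- wax_knife: bystander, wax knife with wooden handle, 170 mm long, 10 mm thick, lying on the right; origin at the end of the handle next to the blade, x axis to the blade
Not all that is in view belongs to the job. What is shaped like the bottle_large but red or yellow is not meant.

How it is judged:
On the way:
1. both bottles stand upright in the gaps of the tray, let go, while the tray is still out (angle between each of bottle_large, bottle_small, stand_large, stand_small, stand_jar's own z axis and vertical below 0.09 rad and linear speed of each of bottle_large, bottle_small, stand_large, stand_small, stand_jar below 0.03 m/s and x of bottle_large in the frame of tray_floor between -0.022 and 0.022 m and y of bottle_large in the frame of tray_floor between -0.21 and 0.21 m and z of bottle_large in the frame of tray_floor between -0.003 and 0.004 m and x of bottle_small in the frame of tray_floor between -0.022 and 0.022 m and y of bottle_small in the frame of tray_floor between -0.21 and 0.21 m and z of bottle_small in the frame of tray_floor between -0.003 and 0.004 m and x of stand_large in the frame of tray_floor between -0.022 and 0.022 m and y of stand_large in the frame of tray_floor between -0.21 and 0.21 m and z of stand_large in the frame of tray_floor between -0.003 and 0.004 m and x of stand_small in the frame of tray_floor between -0.022 and 0.022 m and y of stand_small in the frame of tray_floor between -0.21 and 0.21 m and z of stand_small in the frame of tray_floor between -0.003 and 0.004 m and x of stand_jar in the frame of tray_floor between -0.022 and 0.022 m and y of stand_jar in the frame of tray_floor between -0.21 and 0.21 m and z of stand_jar in the frame of tray_floor between -0.003 and 0.004 m and horizontal distance between bottle_large and bottle_small above 0.1 m and horizontal distance between each of bottle_large, bottle_small and stand_large above 0.05 m and horizontal distance between each of bottle_large, bottle_small, stand_large and stand_small above 0.05 m and horizontal distance between each of bottle_large, bottle_small, stand_large, stand_small and stand_jar above 0.05 m and contact force between the fingers and bottle_large below 0.05 N and contact force between the fingers and bottle_small below 0.05 N and value of joint tray below 0.05 m), for 0.2 s.
At the end, for the whole second after the job is handed in: All five containers stand upright (5 degrees), at rest on the tray's floor within 22 mm of its middle line, all centres at least 50 mm apart, those of the two righted bottles 100 mm (one in each gap), and the tray is home within 4 mm (angle between each of bottle_large, bottle_small, stand_large, stand_small, stand_jar's own z axis and vertical below 0.09 rad and linear speed of each of bottle_large, bottle_small, stand_large, stand_small, stand_jar below 0.03 m/s and x of bottle_large in the frame of tray_floor between -0.022 and 0.022 m and y of bottle_large in the frame of tray_floor between -0.21 and 0.21 m and z of bottle_large in the frame of tray_floor between -0.003 and 0.004 m and x of bottle_small in the frame of tray_floor between -0.022 and 0.022 m and y of bottle_small in the frame of tray_floor between -0.21 and 0.21 m and z of bottle_small in the frame of tray_floor between -0.003 and 0.004 m and x of stand_large in the frame of tray_floor between -0.022 and 0.022 m and y of stand_large in the frame of tray_floor between -0.21 and 0.21 m and z of stand_large in the frame of tray_floor between -0.003 and 0.004 m and x of stand_small in the frame of tray_floor between -0.022 and 0.022 m and y of stand_small in the frame of tray_floor between -0.21 and 0.21 m and z of stand_small in the frame of tray_floor between -0.003 and 0.004 m and x of stand_jar in the frame of tray_floor between -0.022 and 0.022 m and y of stand_jar in the frame of tray_floor between -0.21 and 0.21 m and z of stand_jar in the frame of tray_floor between -0.003 and 0.004 m and horizontal distance between bottle_large and bottle_small above 0.1 m and horizontal distance between each of bottle_large, bottle_small and stand_large above 0.05 m and horizontal distance between each of bottle_large, bottle_small, stand_large and stand_small above 0.05 m and horizontal distance between each of bottle_large, bottle_small, stand_large, stand_small and stand_jar above 0.05 m and value of joint tray above 0.101 m and velocity of joint tray below 0.01 m/s); the robot touches nothing.
It fails at once if a standing container is tipped over (past 25 degrees) (angle between any of stand_large, stand_small, stand_jar's own z axis and vertical above 0.44 rad).
It fails at once if a bottle is dropped: it moves faster than 0.5 m/s while the fingers are not touching it ((linear speed of bottle_large above 0.5 m/s and contact force between the fingers and bottle_large below 0.05 N) or (linear speed of bottle_small above 0.5 m/s and contact force between the fingers and bottle_small below 0.05 N)).
It fails at once if a bystander on the bench is shifted by more than 30 mm (distance of any of cast, dropper, bowl, stain_jar, wax_knife from where it was at the start of the episode above 0.03 m).
It also fails if it takes over 72 s, if anything falls off the work surface, if the arm or the gripper's body presses on something with over 40 N, if the wrist force passes 120 N, or if a joint passes its speed limit or range.

### The arm

A 6-joint arm with a two-finger parallel gripper is mounted at the origin on the work surface. World frame = base frame: x ahead of the robot, y to its left, z up, the work surface at z = 0. Lengths are in m, angles in rad, forces in N, time in s.
With the tool pointing down it reaches from about 0.25 to 0.775 m from the base axis. Payload 4 kg.
Tool frame: the origin (TCP) lies on the centre line of the jaws, within the pads' length; the fingertips stand 25 mm ahead of it and the grasp point (between the pads) lies 6 mm ahead of it; z points along the fingers, y is the line along which they close (so a half turn about z gives the same grasp; the last joint's range is limited). The gripper opens to 94 mm and grips with 3 to 60 N. Pads are 16 mm wide; open, the fingers measure 119 mm over their backs; the gripper's body (75 mm by 177 mm) begins 78 mm behind the grasp point.
Start: joints at [-0.103, 0.087, 1.371, -0, 1.684, -0.103], TCP at [0.55, -0, 0.231] pointing down, gripper open.
Joint ranges: [-3.1, 3.1], [-0.76, 2.03], [0.27, 2.55], [-1.08, 4.22], [0.17, 2.65], [-2.57, 2.57]. Speed limits (rad/s): [2.79, 2.79, 3.14, 3.14, 3.14, 3.14].

### API

Orientations are given as [roll, pitch, yaw] about the fixed x, y, z axes, in that order (R = Rz(yaw) Ry(pitch) Rx(roll)).
In Python, from bench import sensors, optics, ticket gives the robot as it stands.
- The arm moves only by the tool send_rows, never from a script. Its argument "rows" is a list of rows, each a list of 6 numbers: the shift along the world's x, y, z in mm, then the turn, a rotation vector about the world's x, y, z in rad. In form: [[x, y, z, wx, wy, wz], ...]. A call has 1 to 8 rows; each row shifts and turns the commanded pose from where the row before left it; what a row does not reach is not made up. A row lasts 1/12 s, in which the tool goes at most 41.7 mm and 7.16 degrees, less where a joint would pass 70% of its speed; a pose out of reach is approached as far as the arm can. A call is refused whole if a number of a shift passes 41.7 or a number of a turn 0.125, either way. A call with a gripper value outside its range is refused whole. "grip" is the finger opening in mm, from 0 to 94, set as the call begins (left out, the last holds). The fingers move at their own pace and stop on an object; the grip force is fixed at half the most. Time passes only in rows, so rows that do not move let the fingers close. It gives the time, the measured TCP pose, the force, the opening and the grip force at its end, in the units of the state.
- sensors.get_obs(): the state, without advancing time (a new reading comes with each control period).
- optics.snapshot(name): name is "scene" or "side" or "wrist"; returns the picture (480x640x3 uint8, red, green, blue); there is no depth.
- optics.camera_model(name): a dict with "vertical_fov" (degrees; the focal length in pixels is half the picture's height over the tangent of half this angle, whatever the lens; pixels are square), "cx", "cy" (the principal point, pixels), "k1" (the pictures are not rectified: a ray, as slopes to the right and down, at radius r is drawn at 1 + k1 r^2 times it, then the intrinsics apply), "R" (3x3) and "t" (3): a world point X has camera coordinates R X + t. Camera axes: x right, y down, z forward; pixel columns grow to the right and rows downward; lengths in m; the calibration is good to about 2 mm. A picture is of the moment at which its call begins: read the wrist's pose just before it. camera_model takes no time and is no camera call; for the wrist camera it gives the pose at the moment of the call.
- ticket.close_job(): hands the job in; it is judged then, once.
The state is a dict: "time": time; "joint_positions": joint angles; "qvel": joint speeds; "joint_torque": joint torques, N m; "tool_pos": TCP position; "ee_rot": TCP orientation; "wrist_force": force on the tool from outside, world axes, zero at the start; "wrist_torque": the same for the moment, N m; "width": finger opening in m; "finger_force": force on a finger pad.
Only numpy, scipy, OpenCV 4.12 (cv2) and the standard library are available. Lean on these libraries where they do the work, as an engineer would, in place of code of your own. Each camera call takes 0.05 s, during which the arm holds its last target. There are 200 camera calls.

## Working session

There is one attempt and no reset: what is moved stays moved. The work goes in short steps, Python scripts to look and compute and a tool call to move; the robot and the scene stay as the last step left them, time stands still between calls to the robot, and variables do not carry over. Pictures are saved under pics/ and viewed, at most 10 in all, crops included, and the job is handed in when it is done.

Besides the shell and the picture viewer there is one more tool, called after ">>>" as name(argument=value, ...), one argument or row to a line, values as JSON. send_rows: Moves the arm, as the interface text tells. Its arguments: {"type":"object","properties":{"rows":{"type":"array"},"grip":{"type":"number"}},"required":["rows"]}

```bash
mkdir -p pics; cat > h.py <<'E'
import numpy as np, cv2
from bench import sensors, optics, ticket
def cam(n):
    m=optics.camera_model(n); f=240/np.tan(np.radians(m["vertical_fov"])/2)
    return dict(f=f,cx=m["cx"],cy=m["cy"],k1=m["k1"],R=np.array(m["R"]),t=np.array(m["t"]))
def ray(c,p):
    d=np.array([(p[0]-c["cx"])/c["f"],(p[1]-c["cy"])/c["f"]]); u=d.copy()
    for _ in range(20): u=d/(1+c["k1"]*(u@u))
    v=c["R"].T@np.array([u[0],u[1],1]); return -c["R"].T@c["t"], v/np.linalg.norm(v)
def onz(c,p,z):
    o,v=ray(c,p); return o+v*(z-o[2])/v[2]
def tri(c1,p1,c2,p2):
    A=[];b=[];
    (o1,v1),(o2,v2)=ray(c1,p1),ray(c2,p2)
    P1=np.eye(3)-np.outer(v1,v1);P2=np.eye(3)-np.outer(v2,v2)
    X=np.linalg.solve(P1+P2,P1@o1+P2@o2)
    return X, np.linalg.norm(P1@(X-o1))+np.linalg.norm(P2@(X-o2))
def proj(c,X):
    q=c["R"]@np.array(X)+c["t"]; u=q[:2]/q[2]; u=u*(1+c["k1"]*(u@u)); return u*c["f"]+[c["cx"],c["cy"]]
def snap(n,name):
    im=optics.snapshot(n); cv2.imwrite(f"pics/{name}.png",cv2.cvtColor(im,cv2.COLOR_RGB2BGR)); return im
E
python3 - <<'E'
from h import *
for n in("scene","side","wrist"):
    c=cam(n); print(n,c["f"],c["cx"],c["cy"],c["k1"],(-c["R"].T@c["t"]).round(3),c["R"][2].round(3)); snap(n,n+"0")
print(sensors.get_obs())
E
```

```text
scene 531.984657541641 313.94657657734854 240.66103284084014 -0.033160717973515136 [1.465 0.741 1.084] [-0.611 -0.456 -0.647]
side 553.6649805761009 316.0347691869622 240.21523612019416 -0.08380126810297811 [ 0.427 -0.862  1.049] [ 0.04   0.654 -0.756]
wrist 362.3793854163436 320.50205125350305 238.81800071812978 0.01382966773177111 [0.549 0.072 0.385] [-0.002 -0.247 -0.969]
{'time': 0.15, 'joint_positions': array([-1.03143025e-01,  8.77986451e-02,  1.37185605e+00, -1.52006429e-06,
        1.68356886e+00, -1.03085161e-01]), 'qvel': array([-0.00214407, -0.00234832, -0.00588717,  0.00178952, -0.00155282,
       -0.0003307 ]), 'joint_torque': array([ 1.24418581e-03, -3.40636396e+01, -3.02795255e+01,  7.18983379e-02,
        3.04441026e-02, -1.11468453e-04]), 'tool_pos': array([5.49647031e-01, 7.75863548e-06, 2.29591568e-01]), 'ee_rot': array([-3.13997026e+00, -1.66320804e-04,  1.57073816e+00]), 'wrist_force': array([ 0.41967155, -0.40436147, -0.57640023]), 'wrist_torque': array([ 0.03170401, -0.03347495, -0.03117605]), 'finger_force': 0.0, 'width': 0.09408488184846116}
```

View pics/scene0.png

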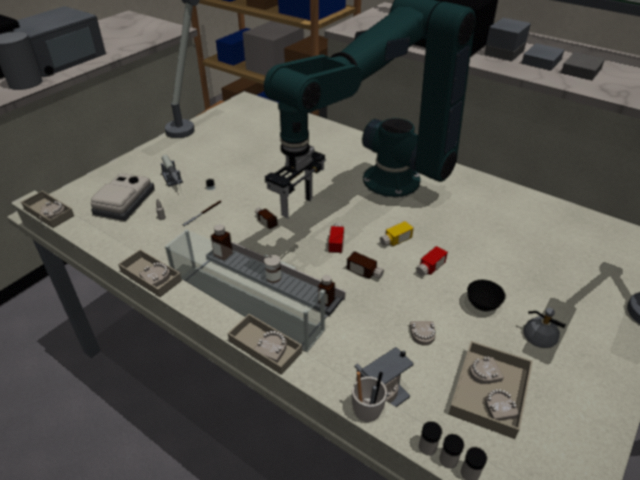

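View pics/side0.png

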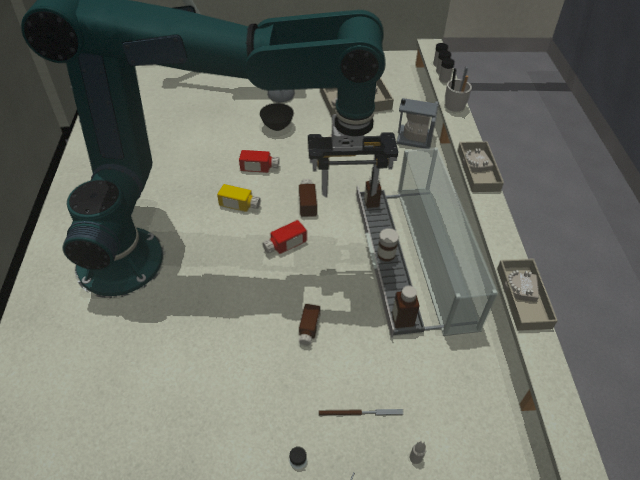

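View pics/wrist0.png

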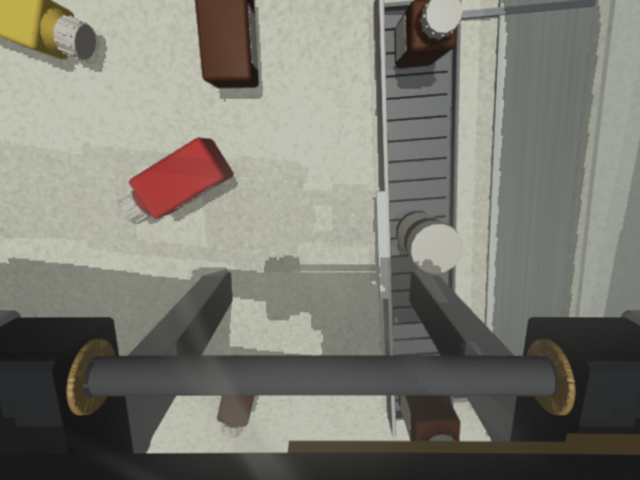

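The scene view shows three lookalikes plus two brown bottles. In the side view they sit at:
- red (256,161), red (288,237) and yellow (236,197), which are not meant because of their colour
- large brown (308,199), cap away from the camera
- small brown (310,320), cap towards the camera

The row in the side view is small bottle (373,195), jar (388,243) and large bottle (406,305).

```bash
cat >> h.py <<'E'
def brown(im):
    h=cv2.cvtColor(im,cv2.COLOR_RGB2HSV); r,g,b=[im[...,i].astype(int) for i in range(3)]
    m=((r-g>18)&(r<125)&(g<60)&(b<60)).astype(np.uint8)
    return cv2.morphologyEx(m,cv2.MORPH_OPEN,np.ones((3,3),np.uint8))
def blobs(m,amin=80):
    n,l,s,c=cv2.connectedComponentsWithStats(m)
    return [(c[i].round(1),s[i]) for i in range(1,n) if s[i,4]>amin]
E
python3 - <<'E'
from h import *
big=[]
for n in("scene","side","wrist"):
    im=cv2.cvtColor(cv2.imread(f"pics/{n}0.png"),cv2.COLOR_BGR2RGB); c=cam(n); print(n)
    for p,s in blobs(brown(im)):
        if n=="wrist" or (s[0]>200 and s[0]<430 and s[1]>120): print(p,s,onz(c,p,.02).round(3))
im=cv2.imread("pics/side0.png")
a=cv2.resize(im[170:350,290:440],None,fx=3.2,fy=3.2,interpolation=cv2.INTER_CUBIC)
im=cv2.imread("pics/scene0.png")
b=cv2.resize(im[200:310,205:390],None,fx=1.7,fy=1.7,interpolation=cv2.INTER_CUBIC)
o=np.zeros((576,480+315,3),np.uint8);o[:,:480]=a;o[:187,480:794]=b[:187,:314]
cv2.imwrite("pics/crop1.png",o)
E
```

```text
scene
[334.3 246.3] [328 241  14  11 140] [0.445 0.057 0.02 ]
[362.5 260.7] [350 253  25  16 225] [0.45  0.161 0.02 ]
[428.9 266. ] [421 259  15  15 103] [0.355 0.331 0.02 ]
side
[265.1 165.4] [260 160  11  12 108] [0.354 0.31  0.02 ]
[307.4 194.3] [300 184  16  21 312] [0.467 0.19  0.02 ]
[280.3 246.4] [274 241  13  12 121] [0.394 0.012 0.02 ]
[308.8 319.1] [300 309  18  21 289] [ 0.454 -0.2    0.02 ]
wrist
[208.6  42.7] [ 196    0   46   80 1288] [0.447 0.163 0.02 ]
[245.5  25.5] [242   0   7  54 180] [0.481 0.177 0.02 ]
[416.   22.4] [411   0  17  50 378] [0.634 0.18  0.02 ]
[451.6  40.6] [446  33  10  14  89] [0.667 0.165 0.02 ]
[217.  158.1] [201 139  31  41 439] [0.447 0.061 0.02 ]
[451.5 425.2] [441 421  18  12 110] [ 0.704 -0.249  0.02 ]
[424.3 426.5] [418 422  17  13 111] [ 0.672 -0.251  0.02 ]
```

View pics/crop1.png

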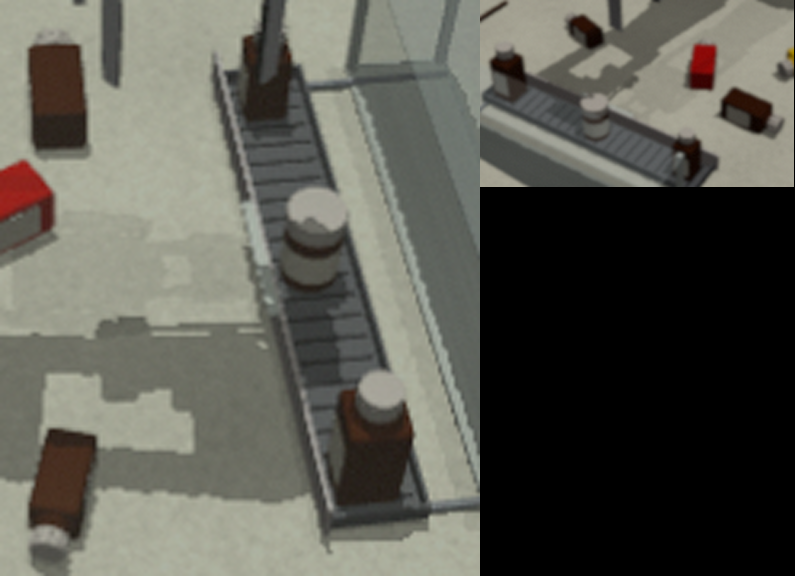

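The crop confirms the two brown bottles: large at crop (58,90) with its cap up in the image (+y), and small at (62,490) with its cap down (-y). The reds and yellow are not the ones. I'll take two wrist stations for precise measuring.

>>> send_rows(
  rows=[
    [-10, 40, 10, 0, 0, 0],
    [-10, 40, 10, 0, 0, 0],
    [-10, 40, 10, 0, 0, 0],
    [0, 0, 0, 0, 0, 0],
    [0, 0, 0, 0, 0, 0],
    [0, 0, 0, 0, 0, 0],
  ],
)

```text
time: 0.65
tool_pos: [0.5204, 0.1177, 0.2595]
ee_rot: [-3.141, 0.001, 1.571]
wrist_force: [0.9, -0.4, 0.1]
width: 0.094
finger_force: 0.0
```

```bash
python3 - <<'E'
from h import *
import pickle
c=cam("wrist"); snap("wrist","w1"); pickle.dump(c,open("w1.pkl","wb")); o=sensors.get_obs(); print(o["tool_pos"],o["ee_rot"],o["qvel"].round(3))
E
```

```text
[0.52049409 0.11705598 0.25916214] [-3.14045236e+00  8.04342876e-04  1.57006611e+00] [-0.02   0.005  0.002  0.003  0.002  0.001]
```

>>> send_rows(
  rows=[
    [0, -41, 0, 0, 0, 0],
    [0, -41, 0, 0, 0, 0],
    [0, -41, 0, 0, 0, 0],
    [0, -41, 0, 0, 0, 0],
    [0, -41, 0, 0, 0, 0],
    [0, -41, 0, 0, 0, 0],
    [0, -34, 0, 0, 0, 0],
    [0, 0, 0, 0, 0, 0],
  ],
)

```text
time: 1.37
tool_pos: [0.5191, -0.1698, 0.2582]
ee_rot: [-3.139, 0.002, 1.56]
wrist_force: [-1.0, 0.2, -0.2]
width: 0.0942
finger_force: 0.0
```

>>> send_rows(
  rows=[
    [0, 0, 0, 0, 0, 0],
    [0, 0, 0, 0, 0, 0],
  ],
)

```text
time: 1.53
tool_pos: [0.5201, -0.1629, 0.2592]
ee_rot: [-3.14, -0.001, 1.569]
wrist_force: [-0.3, 0.8, -0.7]
width: 0.0941
finger_force: 0.0
```

```bash
python3 - <<'E'
from h import *
import pickle
c=cam("wrist"); snap("wrist","w2"); pickle.dump(c,open("w2.pkl","wb")); o=sensors.get_obs(); print(o["tool_pos"],o["ee_rot"],o["time"],o["joint_positions"])
a=cv2.imread("pics/w1.png");b=cv2.imread("pics/w2.png")
cv2.imwrite("pics/w12.png",np.hstack([a[:330,150:540],b[:330,150:540]]))
E
```

```text
[ 0.52025864 -0.16207006  0.25953524] [-3.14091048e+00 -8.07582965e-04  1.57022771e+00] 1.5833 [-4.06330762e-01  7.27740173e-02  1.32910243e+00  4.79645750e-04
  1.74066174e+00 -4.05681561e-01]
```

View pics/w12.png

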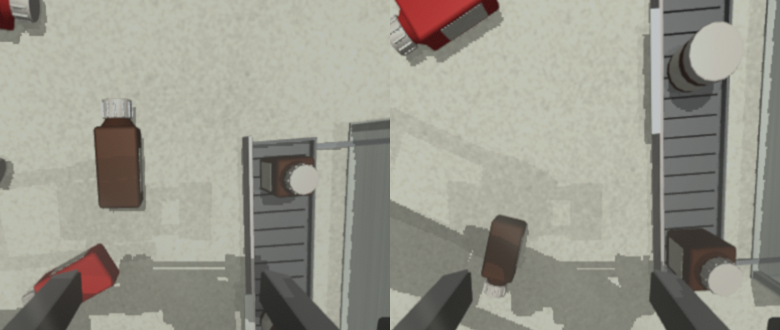

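Left (w1): the large bottle's top face spans crop (95–140, 127–208) with the cap at (118,108), and the standing small bottle's cap is at (301,179). Right (w2): the small bottle has its foot end at (512,217), body end near (497,278) and cap at (496,290). The jar lid is at (715,52) and the standing large cap at (720,277).

```bash
cat > m.py <<'E'
from h import *
import pickle
w1=pickle.load(open("w1.pkl","rb"));w2=pickle.load(open("w2.pkl","rb"));s=cam("side")
S=lambda x,y:(290+x/3.2,170+y/3.2); A=lambda x,y:(x+150,y); B=lambda x,y:(x-240,y)
pr=lambda n,X:print(n,np.round(np.array(X)*1000,1))
for n,a,b in [("LcapL",A(96,127),S(30,48)),("LcapR",A(139,127),S(78,45)),("LfootL",A(97,207),S(34,127)),("LfootR",A(138,208),S(86,122)),("Lcapend",A(118,99),S(54,30))]:
    X,e=tri(w1,a,s,b); print(n,(X*1000).round(1),"gap%.1f"%(e*1000)," on44:",(onz(w1,a,.044)*1000).round(1))
for n,a,b in [("SfootL",B(497,216),S(50,431)),("SfootR",B(524,218),S(97,435)),("ScapL",B(485,277),S(30,520)),("ScapR",B(513,282),S(80,525))]:
    X,e=tri(w2,a,s,b); print(n,(X*1000).round(1),"gap%.1f"%(e*1000)," on36:",(onz(w2,a,.036)*1000).round(1))
for n,c,a,b,z in [("stS",w1,A(302,179),None,.099),("jar",w2,B(715,52),S(317,205),.080),("stL",w2,B(720,277),S(382,385),.117)]:
    if b: X,e=tri(c,a,s,b); print(n,(X*1000).round(1),e*1000)
    pr(n,onz(c,a,z))
# jar from w1? tray outer panel top edge, z=.040, and end corner
for n,c,a in [("pan1",w1,A(243,138)),("pan2",w1,A(247,290)),("pan3",w2,B(652,0)),("pan4",w2,B(654,262))]: pr(n,onz(c,a,.040))
for n,c,a in [("back",w1,A(316,138)),("back",w1,A(315,230)),("back",w2,B(731,5)),("back",w2,B(726,215))]: pr(n,onz(c,a,.021))
pr("floor slat left",onz(w2,B(663,120),.040))
# bystanders (side view px)
for n,p in [("knifeL",(320,412)),("knifeR",(403,412)),("dropper",(418,458)),("stain",(298,462)),("bowl",(277,122)),("red",(288,237)),("yel",(236,197)),("red2",(256,161)),("hoodcornerR",(445,329))]: pr(n,onz(s,p,.01))
pr("cast scene",onz(cam("scene"),(423,335),.01))
E
python3 m.py
```

```text
LcapL [445.9 208.2  37.5] gap1.1  on44: [446.7 208.   44. ]
LcapR [487.2 208.5  38.6] gap2.0  on44: [488.7 208.1  44. ]
LfootL [443.8 126.2  29.2] gap6.5  on44: [443.6 129.1  44. ]
LfootR [486.7 126.   32.5] gap3.8  on44: [485.9 128.1  44. ]
Lcapend [467.4 235.1  31.7] gap0.0  on44: [469.1 233.7  44. ]
SfootL [ 448.8 -164.    23.5] gap1.0  on36: [ 451.6 -161.7   36. ]
SfootR [ 479.8 -167.    21.4] gap2.4  on36: [ 480.1 -164.    36. ]
ScapL [ 432.2 -235.    23.3] gap0.2  on36: [ 435.1 -230.3   36. ]
ScapR [ 464.8 -240.9   24.3] gap1.1  on36: [ 465.9 -236.3   36. ]
stS [632.8 162.5  99. ]
jar [649.  -14.8  82.2] 1.899079973450085
jar [648.8 -14.6  80. ]
stL [ 660.8 -201.4  115.1] 4.789588055658918
stL [ 657.4 -200.8  117. ]
pan1 [591.6 197.8  40. ]
pan2 [604.1  35.7  40. ]
pan3 [602.6  37.7  40. ]
pan4 [ 620.1 -212.    40. ]
back [671.4 198.   21. ]
back [680.2  99.5  21. ]
back [682.4  39.4  21. ]
back [ 700.8 -164.2   21. ]
floor slat left [619.9 -65.7  40. ]
knifeL [ 466.7 -410.9   10. ]
knifeR [ 630.6 -419.5   10. ]
dropper [ 645.5 -512.2   10. ]
stain [ 420.3 -507.6   10. ]
bowl [387.4 519.8  10. ]
red [412.7  50.3  10. ]
yel [276.8 198.2  10. ]
red2 [327.1 341.3  10. ]
hoodcornerR [ 752.  -233.8   10. ]
cast scene [588.3 435.   10. ]
```

Measured:
- **Sizes:** large body 42x80 mm and small about 31x71 mm, which fit the text.
- **Heights:** jar lid 82 mm against 80, large cap 115 mm against 117. Both fit.
- **Row:** it runs at 4°, with free gaps at about (638, 76) and (651, -108).

First grasp is the large bottle, tool leaned 35° towards its foot.

>>> send_rows(
  rows=[
    [-6, 38, -10, -0.0765, 0, 0],
    [-6, 38, -10, -0.0765, 0, 0],
    [-6, 38, -10, -0.0765, 0, 0],
    [-6, 38, -10, -0.0765, 0, 0],
    [-6, 38, -10, -0.0765, 0, 0],
    [-6, 38, -10, -0.0765, 0, 0],
    [-6, 38, -10, -0.0765, 0, 0],
    [-6, 38, -10, -0.0765, 0, 0],
  ],
)

```text
time: 2.25
tool_pos: [0.4713, 0.1452, 0.1807]
ee_rot: [3.137, 0.614, 1.572]
wrist_force: [1.1, -0.3, -0.3]
width: 0.0938
finger_force: 0.0
```

>>> send_rows(
  rows=[
    [-3, 18, -25, 0, 0, -0.017],
    [-3, 18, -25, 0, 0, -0.017],
    [0, 0, 0, 0, 0, 0],
    [0, 0, 0, 0, 0, 0],
    [0, 0, 0, 0, 0, 0],
  ],
)

```text
time: 2.67
tool_pos: [0.4668, 0.178, 0.1312]
ee_rot: [3.14, 0.612, 1.537]
wrist_force: [0.2, -0.3, 0.0]
width: 0.0938
finger_force: 0.0
```

```bash
python3 - <<'E'
from h import *
import pickle
o=sensors.get_obs();c=cam("wrist"); pickle.dump(c,open("w3.pkl","wb")); im=snap("wrist","w3"); print(o["tool_pos"],o["ee_rot"],o["joint_positions"],o["time"])
s=snap("side","s3")
a=cv2.resize(im,(480,360)); b=cv2.resize(cv2.cvtColor(cv2.imread("pics/s3.png")[90:260,230:380],cv2.COLOR_BGR2RGB),None,fx=2.1,fy=2.1)
k=np.zeros((360,800,3),np.uint8);k[:,:480]=a;k[:b.shape[0],480:480+b.shape[1]]=b[:, :320]
cv2.imwrite("pics/k3.png",k[...,::-1])
E
```

```text
[0.46675074 0.17798597 0.13122909] [3.13959598 0.6120374  1.53686734] [ 0.56282933  0.27099529  1.47749611 -0.50466906  1.74313137  0.59753089] 2.6667
```

View pics/k3.png

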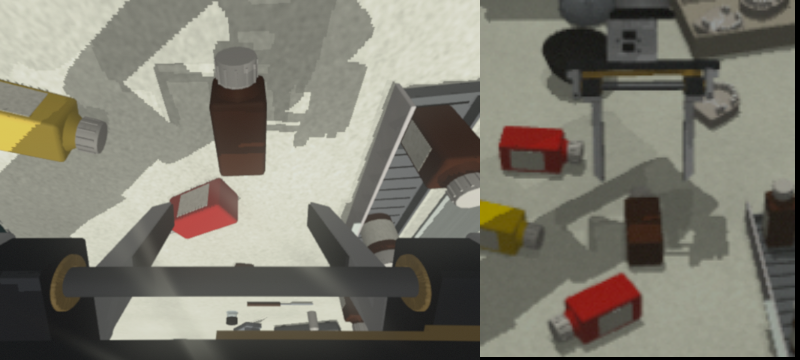

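The wrist view shows the large bottle centred between the jaws (column 239 of 480, cap at (236,65)). The side view agrees, so I'll descend and grip.

>>> send_rows(
  rows=[
    [0, 0.5, -25, 0, 0, 0],
    [0, 0.5, -25, 0, 0, 0],
    [0, 0.5, -20, 0, 0, 0],
    [0, 0, -15, 0, 0, 0],
    [0, 0, -10, 0, 0, 0],
    [0, 0, -6, 0, 0, 0],
    [0, 0, 0, 0, 0, 0],
  ],
)

```text
time: 3.35
tool_pos: [0.4665, 0.1788, 0.0286]
ee_rot: [-3.141, 0.612, 1.536]
wrist_force: [0.4, 0.2, 0.9]
width: 0.0941
finger_force: 0.0
```

>>> send_rows(
  rows=[
    [0, 0, 0, 0, 0, 0],
    [0, 0, 0, 0, 0, 0],
    [0, 0, 0, 0, 0, 0],
    [0, 0, 0, 0, 0, 0],
    [0, 0, 0, 0, 0, 0],
    [0, 0, 0, 0, 0, 0],
  ],
  grip=30,
)

```text
time: 3.85
tool_pos: [0.4667, 0.1795, 0.0293]
ee_rot: [3.141, 0.612, 1.537]
wrist_force: [-1.0, 0.2, -0.4]
width: 0.0575
finger_force: 0.0
```

>>> send_rows(
  rows=[
    [0, 0, 0, 0, 0, 0],
    [0, 0, 0, 0, 0, 0],
    [0, 0, 0, 0, 0, 0],
    [0, 0, 0, 0, 0, 0],
    [0, 0, 0, 0, 0, 0],
    [0, 0, 0, 0, 0, 0],
  ],
)

```text
time: 4.35
tool_pos: [0.4666, 0.1794, 0.029]
ee_rot: [3.141, 0.612, 1.537]
wrist_force: [0.4, -1.5, -0.9]
width: 0.044
finger_force: 29.8
```

>>> send_rows(
  rows=[
    [0, 0, 8, 0, 0, 0],
    [0, 0, 15, 0, 0, 0],
    [0, 0, 20, 0, 0, 0],
    [0, 0, 20, 0, 0, 0],
    [0, 0, 20, 0, 0, 0],
    [0, 0, 20, 0, 0, 0],
    [0, 0, 17, 0, 0, 0],
    [0, 0, 0, 0, 0, 0],
  ],
)

```text
time: 5.02
tool_pos: [0.4685, 0.1803, 0.1544]
ee_rot: [3.131, 0.608, 1.531]
wrist_force: [0.6, 0.4, -0.0]
width: 0.044
finger_force: 29.8
```

```bash
python3 - <<'E'
from h import *
from scipy.spatial.transform import Rotation as R
o=sensors.get_obs(); print(o["tool_pos"],o["ee_rot"])
r=(R.from_euler("z",-84,degrees=True)*R.from_rotvec(np.radians(90)*np.array([.9994,-.035,0]))).as_rotvec()
print(r,np.linalg.norm(r),r/18)
# where we want it
th=np.radians(35);z4=np.radians(4);xt=np.array([np.cos(z4),np.sin(z4),0])
z=np.cos(th)*xt-np.sin(th)*np.array([0,0,1]);x=np.sin(th)*xt+np.cos(th)*np.array([0,0,1]);T=np.column_stack([x,np.cross(z,x),z])
print((R.from_matrix(T)*R.from_euler("xyz",o["ee_rot"]).inv()).as_rotvec(),R.from_matrix(T).as_euler("xyz"))
E
```

```text
[0.46848406 0.18027173 0.15438791] [3.13135086 0.60751853 1.53071164]
[ 1.21653077 -1.17502551 -1.13170503] 2.0350401298132015 [ 0.06758504 -0.0652792  -0.0628725 ]
[ 1.21852899 -1.16604545 -1.12742421] [ 3.14159265 -0.95993109  0.06981317]
```

>>> send_rows(
  rows=[
    [5, -5.8, 0, 0.0676, -0.0653, -0.0629],
    [5, -5.8, 0, 0.0676, -0.0653, -0.0629],
    [5, -5.8, 0, 0.0676, -0.0653, -0.0629],
    [5, -5.8, 0, 0.0676, -0.0653, -0.0629],
    [5, -5.8, 0, 0.0676, -0.0653, -0.0629],
    [5, -5.8, 0, 0.0676, -0.0653, -0.0629],
    [5, -5.8, 0, 0.0676, -0.0653, -0.0629],
    [5, -5.8, 0, 0.0676, -0.0653, -0.0629],
  ],
)

```text
time: 5.68
tool_pos: [0.5065, 0.1324, 0.1491]
ee_rot: [2.829, -0.075, 0.916]
wrist_force: [-0.6, 0.4, -0.6]
width: 0.0444
finger_force: 29.8
```

>>> send_rows(
  rows=[
    [5, -5.8, 0, 0.0676, -0.0653, -0.0629],
    [5, -5.8, 0, 0.0676, -0.0653, -0.0629],
    [5, -5.8, 0, 0.0676, -0.0653, -0.0629],
    [5, -5.8, 0, 0.0676, -0.0653, -0.0629],
    [5, -5.8, 0, 0.0676, -0.0653, -0.0629],
    [5, -5.8, 0, 0.0676, -0.0653, -0.0629],
    [5, -5.8, 0, 0.0676, -0.0653, -0.0629],
    [5, -5.8, 0, 0.0676, -0.0653, -0.0629],
  ],
)

```text
time: 6.35
tool_pos: [0.5459, 0.0857, 0.1485]
ee_rot: [2.976, -0.807, 0.32]
wrist_force: [0.3, 0.0, -0.9]
width: 0.044
finger_force: 29.8
```

>>> send_rows(
  rows=[
    [5, -5.8, 0, 0.0676, -0.0653, -0.0629],
    [5, -5.8, 0, 0.0676, -0.0653, -0.0629],
    [0, 0, 0, 0, 0, 0],
    [0, 0, 0, 0, 0, 0],
    [0, 0, 0, 0, 0, 0],
  ],
)

```text
time: 6.77
tool_pos: [0.5566, 0.0751, 0.1493]
ee_rot: [3.138, -0.958, 0.074]
wrist_force: [1.1, -0.6, -1.5]
width: 0.044
finger_force: 29.8
```

```bash
python3 - <<'E'
from h import *
from scipy.spatial.transform import Rotation as R
o=sensors.get_obs(); print(o["tool_pos"],o["ee_rot"],o["joint_positions"],o["time"],o["width"],o["wrist_force"])
print((R.from_euler("xyz",[np.pi,-.96,.0698])*R.from_euler("xyz",o["ee_rot"]).inv()).as_rotvec())
s=snap("side","s4");c=snap("scene","c4")
k=np.hstack([cv2.resize(s[120:360,260:440],None,fx=2.2,fy=2.2),cv2.resize(c[140:320,180:360],None,fx=2.2,fy=2.2,)[:528].repeat(1,0) if 0 else cv2.resize(c[140:320,180:350],(400,528))])
cv2.imwrite("pics/k4.png",k[...,::-1])
E
```

```text
[0.55663684 0.07512847 0.14933778] [ 3.13780396 -0.95807909  0.0737624 ] [ 4.35328161e-04 -3.68190332e-01  2.21898797e+00  1.69998758e-01
  3.38342902e-01  1.36805476e+00] 6.7667 0.043997280998015 [ 1.08439421 -0.58182209 -1.49715277]
[ 0.00230804 -0.00175991 -0.00086081]
```

View pics/k4.png

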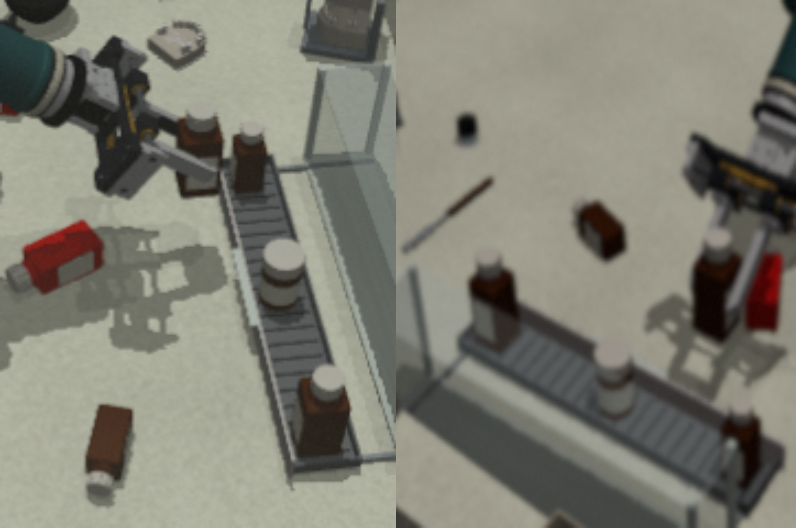

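Both views show the large bottle hanging upright in the jaws, behind the panel line and clear of the row. I'll move it over the upper gap and lower it.

>>> send_rows(
  rows=[
    [10, 0, 0, 0.0023, 0, 0],
    [18, 0, 0, 0, -0.0018, 0],
    [20, 0, 0, 0, 0, 0],
    [16, 0, 0, 0, 0, 0],
    [10, 0, 0, 0, 0, 0],
    [0, 0, -10, 0, 0, 0],
    [0, 0, -15, 0, 0, 0],
    [0, 0, -20, 0, 0, 0],
  ],
)

```text
time: 7.53
tool_pos: [0.6317, 0.0753, 0.1056]
ee_rot: [-3.141, -0.965, 0.07]
wrist_force: [0.3, 0.5, -0.9]
width: 0.0441
finger_force: 29.8
```

>>> send_rows(
  rows=[
    [0, 0, -15, 0, 0, 0],
    [0, 0, -12, 0, 0, 0],
    [0, 0, -8, 0, 0, 0],
    [0, 0, -4, 0, 0, 0],
    [0, 0, 0, 0, 0, 0],
    [0, 0, 0, 0, 0, 0],
    [0, 0, 0, 0, 0, 0],
  ],
)

```text
time: 8.12
tool_pos: [0.6295, 0.0676, 0.079]
ee_rot: [-3.124, -0.938, 0.068]
wrist_force: [1.0, 0.2, 0.0]
width: 0.0441
finger_force: 29.8
```

```bash
python3 - <<'E'
from h import *
from scipy.spatial.transform import Rotation as R
o=sensors.get_obs(); print(o["tool_pos"],o["ee_rot"],o["wrist_force"],o["wrist_torque"])
print((R.from_euler("xyz",[np.pi,-.96,.0698])*R.from_euler("xyz",o["ee_rot"]).inv()).as_rotvec())
s=snap("side","s5");c=snap("scene","c5")
k=np.hstack([cv2.resize(s[150:350,310:440],(390,600)),cv2.resize(c[200:320,200:350],(410,600)[:1]+(328,)).__class__((600,410,3),np.uint8)*0])
q=cv2.resize(c[200:320,200:350],(410,328));k[:328,390:]=q
cv2.imwrite("pics/k5.png",k[...,::-1])
E
```

```text
[0.62953443 0.06756683 0.07902893] [-3.1241009  -0.93800837  0.06847811] [0.95204219 0.23353865 0.01289521] [-0.00687399  0.50472504  0.00695054]
[-0.00864544 -0.02264239 -0.01289639]
```

View pics/k5.png

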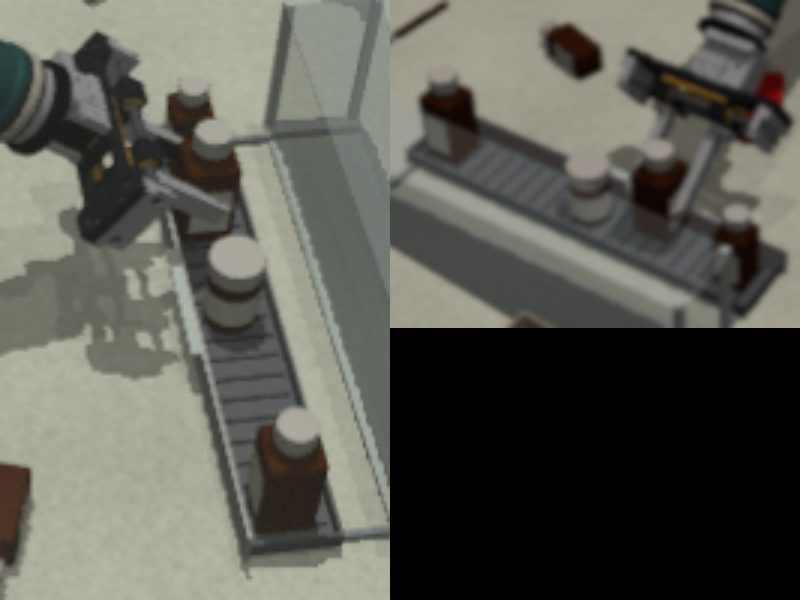

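The bottle hangs over the gap with no contact force, but the arm stopped 18 mm short, so I'll check the joints.

```bash
python3 - <<'E'
from h import *
o=sensors.get_obs(); print(o["joint_positions"].round(3),o["joint_torque"].round(1),o["time"])
E
```

```text
[-0.035 -0.051  2.125  0.651  0.166  0.865] [ -0.  -24.9 -27.1   0.4  -2.7   0. ] 8.2167
```

Joint 5 is at its lower limit: the tool is nearly in line with the forearm. Yawing the tool to the left about the bottle raises that angle. I'll lift, yaw about 17°, and check.

>>> send_rows(
  rows=[
    [0, 0, 15, 0, 0, 0],
    [0, 0, 15, 0, 0, 0],
    [0, 2, 5, -0.003, -0.007, 0.07],
    [0, 2, 0, -0.003, -0.007, 0.08],
    [0, 2, 0, -0.003, -0.007, 0.08],
    [0, 1, 0, 0, 0, 0.07],
    [0, 0, 0, 0, 0, 0],
    [0, 0, 0, 0, 0, 0],
  ],
)

```text
time: 8.88
tool_pos: [0.6282, 0.0697, 0.1083]
ee_rot: [-3.136, -0.936, 0.283]
wrist_force: [-0.1, 0.2, -1.4]
width: 0.0439
finger_force: 29.9
```

```bash
cat > st.py <<'E'
from h import *
from scipy.spatial.transform import Rotation as R
o=sensors.get_obs(); r=R.from_euler("xyz",o["ee_rot"]).as_matrix()
print((o["tool_pos"]*1000).round(1),o["ee_rot"].round(3),"j",o["joint_positions"].round(3),"F",o["wrist_force"].round(1),"w",round(o["width"],4),"t",o["time"])
z=r[:,2];print("point az %.3f down %.3f  yaxis_z %.3f"%(np.arctan2(z[1],z[0]),-np.arcsin(z[2]),r[2,1]))
E
python3 st.py
```

```text
[628.2  69.7 108.3] [-3.136 -0.936  0.283] j [-0.164 -0.091  2.088  0.972  0.442  0.368] F [-0.1  0.2 -1.4] w 0.0439 t 8.8833
point az 0.290 down 0.635  yaxis_z -0.003
```

>>> send_rows(
  rows=[
    [1, 1, -8, 0.0035, -0.0115, 0.02],
    [1, 1, -12, 0.0035, -0.0115, 0.02],
    [1, 1, -12, 0, 0, 0],
    [0, 0, -8, 0, 0, 0],
    [0, 0, -5, 0, 0, 0],
    [0, 0, 0, 0, 0, 0],
    [0, 0, 0, 0, 0, 0],
  ],
)

```text
time: 9.47
tool_pos: [0.6307, 0.0742, 0.0627]
ee_rot: [-3.137, -0.959, 0.327]
wrist_force: [0.2, 0.6, -2.0]
width: 0.0439
finger_force: 29.9
```

```bash
python3 st.py
```

```text
[630.7  74.2  62.7] [-3.137 -0.959  0.327] j [-0.184  0.013  2.121  1.313  0.431 -0.03 ] F [ 0.2  0.6 -2. ] w 0.0439 t 9.4667
point az 0.333 down 0.612  yaxis_z -0.003
```

>>> send_rows(
  rows=[
    [0, 0, -1, 0, 0, 0],
    [0, 0, -1, 0, 0, 0],
    [0, 0, 0, 0, 0, 0],
    [0, 0, 0, 0, 0, 0],
  ],
)

```text
time: 9.8
tool_pos: [0.6308, 0.0739, 0.0613]
ee_rot: [-3.137, -0.96, 0.327]
wrist_force: [0.7, 0.7, -0.0]
width: 0.0438
finger_force: 29.9
```

>>> send_rows(
  rows=[
    [0, 0, -1, 0, 0, 0],
    [0, 0, 0, 0, 0, 0],
    [0, 0, 0, 0, 0, 0],
  ],
)

```text
time: 10.05
tool_pos: [0.6314, 0.0739, 0.0612]
ee_rot: [-3.137, -0.962, 0.327]
wrist_force: [-2.4, 0.5, 3.9]
width: 0.0439
finger_force: 29.8
```

>>> send_rows(
  rows=[
    [0, 0, -1, 0, 0, 0],
    [0, 0, 0, 0, 0, 0],
    [0, 0, 0, 0, 0, 0],
  ],
)

```text
time: 10.3
tool_pos: [0.6321, 0.0739, 0.0612]
ee_rot: [-3.137, -0.963, 0.327]
wrist_force: [-2.1, 0.0, 7.2]
width: 0.0442
finger_force: 29.8
```

Touchdown at 61.2 mm, against 60.4 predicted. I'll ease off 1 mm and open.

>>> send_rows(
  rows=[
    [-0.5, 0, 1, 0, 0, 0],
    [0, 0, 0.5, 0, 0, 0],
    [0, 0, 0, 0, 0, 0],
  ],
)

```text
time: 10.55
tool_pos: [0.6309, 0.0738, 0.0612]
ee_rot: [-3.137, -0.961, 0.327]
wrist_force: [1.0, 2.0, 1.8]
width: 0.0441
finger_force: 29.8
```

>>> send_rows(
  rows=[
    [0, 0, 0, 0, 0, 0],
    [0, 0, 0, 0, 0, 0],
    [0, 0, 0, 0, 0, 0],
    [0, 0, 0, 0, 0, 0],
    [0, 0, 0, 0, 0, 0],
    [0, 0, 0, 0, 0, 0],
  ],
  grip=64,
)

```text
time: 11.05
tool_pos: [0.6301, 0.0738, 0.0601]
ee_rot: [-3.137, -0.959, 0.327]
wrist_force: [0.4, 0.4, 0.7]
width: 0.0641
finger_force: 0.0
```

```bash
python3 st.py; python3 - <<'E'
from h import *
s=snap("side","s6");c=snap("scene","c6")
k=np.zeros((600,800,3),np.uint8);k[:,:390]=cv2.resize(s[150:350,310:440],(390,600));k[:328,390:]=cv2.resize(c[200:320,200:350],(410,328))
cv2.imwrite("pics/k6.png",k[...,::-1])
E
```

```text
[630.1  73.8  60.1] [-3.137 -0.959  0.327] j [-0.185  0.017  2.124  1.33   0.431 -0.049] F [0.4 0.4 0.7] w 0.0641 t 11.05
point az 0.333 down 0.612  yaxis_z -0.003
```

View pics/k6.png

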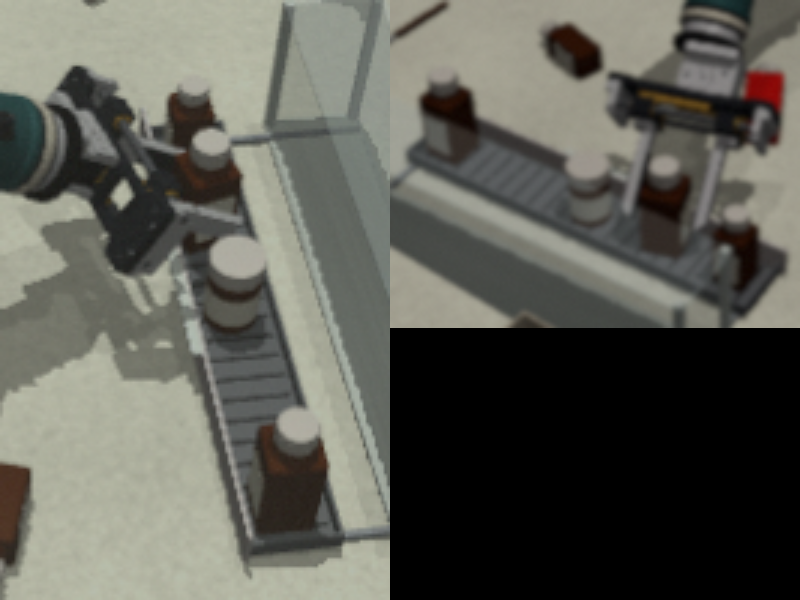

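The large bottle stands in the gap, let go, between the jar (235,285) and the small bottle (190,110). I'll back out along the tool axis, then work out wrist angles for the small bottle, whose cap points the other way, so that no joint limit stops it this time.

>>> send_rows(
  rows=[
    [-7, -2.4, 5.2, 0, 0, 0],
    [-14, -4.8, 10.3, 0, 0, 0],
    [-14, -4.8, 10.3, 0, 0, 0],
    [-14, -4.8, 10.3, 0, 0, 0],
    [-14, -4.8, 10.3, 0, 0, 0],
    [-14, -4.8, 10.3, 0, 0, 0],
    [-5, 0, 25, 0, 0, 0],
    [-5, 0, 30, 0, 0, 0],
  ],
)

```text
time: 11.82
tool_pos: [0.5412, 0.0475, 0.1698]
ee_rot: [-3.132, -0.955, 0.322]
wrist_force: [0.3, 0.2, 0.0]
width: 0.0638
finger_force: 0.0
```

```bash
python3 st.py; cat > wr.py <<'E'
from h import *
from scipy.spatial.transform import Rotation as R
E=R.from_euler
def fk(j,s4,s6,k): return E("z",j[0])*E("y",j[1]+j[2])*E("z",s4*j[3])*E("y",j[4])*E("z",s6*j[5])*E("z",k)
data=[([.5628,.271,1.4775,-.5047,1.7431,.5975],[3.1396,.612,1.5369]),([-.184,.013,2.121,1.313,.431,-.03],[-3.137,-.959,.327]),([.0004,-.3682,2.219,.17,.3383,1.368],[3.1378,-.9581,.0738]),([-.4063,.0728,1.3291,0,1.7407,-.4057],[-3.1409,0,1.5702])]
def angs(T,j1,j23,s4,s6,k):
    M=((E("z",j1)*E("y",j23)).inv()*T*E("z",-k)).as_euler("ZYZ"); a,b,c=M
    if b<0: a,b,c=a+np.pi,-b,c+np.pi
    w=lambda x:(x+np.pi)%(2*np.pi)-np.pi
    return w(s4*a),b,w(s6*c)
E
python3 - <<'E'
from wr import *
best=min(((sum((fk(j,s4,s6,k*np.pi/2)*E("xyz",e).inv()).magnitude() for j,e in data),s4,s6,k) for s4 in(1,-1) for s6 in(1,-1) for k in range(4)))
print(best); _,s4,s6,k=best;k*=np.pi/2
b=np.array([-.19,-.982,0]);up=np.array([0,0,1.])
for deg in(40,50,55):
  f=np.radians(deg); z0=-np.cos(f)*up-np.sin(f)*b; x0=np.cos(f)*-b+np.sin(f)*up
  for sg in(1,-1):
    G=R.from_matrix(np.column_stack([sg*x0,np.cross(z0,sg*x0),z0]))
    print(deg,sg,"grasp",[np.round(angs(G,j1,j23,s4,s6,k),2) for j1,j23 in((-.55,1.75),(-.7,1.6))])
    for az in(-.3,-.1,.07):
      D=E("z",az-np.arctan2(b[1],b[0]))*R.from_rotvec(np.pi/2*np.cross(b,up))
      print("   final az",az,[np.round(angs(D*G,j1,j23,s4,s6,k),2) for j1,j23 in((-.25,1.95),(-.3,2.1))])
E
```

```text
[541.2  47.5 169.8] [-3.132 -0.955  0.322] j [-0.331 -0.41   2.199  0.87   0.719  0.425] F [0.3 0.2 0. ] w 0.0638 t 11.8167
point az 0.334 down 0.616  yaxis_z -0.006
(0.0015730041543382926, 1, 1, 1)
40 1 grasp [array([ 0.65,  1.66, -0.39]), array([ 0.63,  1.87, -0.42])]
   final az -0.3 [array([-0.12,  0.32, -1.42]), array([-0.  ,  0.17, -1.57])]
   final az -0.1 [array([ 0.35,  0.34, -2.  ]), array([ 0.71,  0.23, -2.4 ])]
   final az 0.07 [array([ 0.63,  0.42, -2.37]), array([ 0.96,  0.35, -2.75])]
40 -1 grasp [array([0.65, 1.66, 2.75]), array([0.63, 1.87, 2.72])]
   final az -0.3 [array([-0.12,  0.32,  1.72]), array([-0.  ,  0.17,  1.57])]
   final az -0.1 [array([0.35, 0.34, 1.15]), array([0.71, 0.23, 0.74])]
   final az 0.07 [array([0.63, 0.42, 0.77]), array([0.96, 0.35, 0.4 ])]
50 1 grasp [array([ 0.81,  1.72, -0.37]), array([ 0.8 ,  1.93, -0.37])]
   final az -0.3 [array([-0.07,  0.49, -1.47]), array([ 0.  ,  0.34, -1.57])]
   final az -0.1 [array([ 0.2 ,  0.51, -1.86]), array([ 0.36,  0.37, -2.06])]
   final az 0.07 [array([ 0.39,  0.55, -2.16]), array([ 0.58,  0.44, -2.39])]

[... 177 characters left out ...]
, 1.28]), array([0.36, 0.37, 1.08])]
   final az 0.07 [array([0.39, 0.55, 0.98]), array([0.58, 0.44, 0.75])]
55 1 grasp [array([ 0.89,  1.75, -0.36]), array([ 0.89,  1.96, -0.33])]
   final az -0.3 [array([-0.05,  0.58, -1.49]), array([ 0.  ,  0.43, -1.57])]
   final az -0.1 [array([ 0.15,  0.59, -1.82]), array([ 0.26,  0.45, -1.97])]
   final az 0.07 [array([ 0.31,  0.63, -2.09]), array([ 0.44,  0.5 , -2.27])]
55 -1 grasp [array([0.89, 1.75, 2.78]), array([0.89, 1.96, 2.81])]
   final az -0.3 [array([-0.05,  0.58,  1.66]), array([0.  , 0.43, 1.57])]
   final az -0.1 [array([0.15, 0.59, 1.32]), array([0.26, 0.45, 1.17])]
   final az 0.07 [array([0.31, 0.63, 1.05]), array([0.44, 0.5 , 0.87])]
```

```bash
python3 - <<'E'
from wr import *
b=np.array([-.19,-.982,0]);b/=np.linalg.norm(b);up=np.array([0,0,1.]);f=np.radians(50)
z0=-np.cos(f)*up-np.sin(f)*b; x0=np.cos(f)*-b+np.sin(f)*up
G=R.from_matrix(np.column_stack([x0,np.cross(z0,x0),z0])); o=sensors.get_obs()
r=(G*E("xyz",o["ee_rot"]).inv()).as_rotvec(); print(r,np.linalg.norm(r),G.as_euler("xyz"))
q0=E("xyz",o["ee_rot"])
for t in np.linspace(0,1,6): print(np.round(angs(R.from_rotvec(t*r)*q0,-.33-.3*t,1.79-.05*t,1,1,np.pi/2),2))
D=E("z",-.1-np.arctan2(b[1],b[0]))*R.from_rotvec(np.pi/2*np.cross(b,up)); v=D.as_rotvec(); print(v,np.linalg.norm(v),(D*G).as_euler("xyz"))
for t in np.linspace(0,1,6): print(np.round(angs(R.from_rotvec(t*v)*G,-.6+.3*t,1.7+.3*t,1,1,np.pi/2),2))
E
```

```text
[-0.06887482  0.05195641  1.04920879] 1.0527498740624173 [ 3.14159265 -0.87266463  1.37967519]
[0.87 0.72 0.42]
[0.94 0.93 0.22]
[0.95 1.15 0.06]
[ 0.92  1.37 -0.1 ]
[ 0.87  1.58 -0.25]
[ 0.79  1.79 -0.42]
[-1.3859072  -1.03151884  1.27600339] 2.147778974812825 [-3.14159265  0.6981317   3.04159265]
[ 0.8   1.79 -0.37]
[ 0.6   1.61 -0.75]
[ 0.44  1.36 -1.08]
[ 0.33  1.08 -1.37]
[ 0.27  0.78 -1.65]
[ 0.29  0.47 -1.98]
```

>>> send_rows(
  rows=[
    [-9.4, -28.3, -3, -0.0077, 0.0058, 0.1166],
    [-9.4, -28.3, -3, -0.0077, 0.0058, 0.1166],
    [-9.4, -28.3, -3, -0.0077, 0.0058, 0.1166],
    [-9.4, -28.3, -3, -0.0077, 0.0058, 0.1166],
    [-9.4, -28.3, -3, -0.0077, 0.0058, 0.1166],
    [-9.4, -28.3, -3, -0.0077, 0.0058, 0.1166],
    [-9.4, -28.3, -3, -0.0077, 0.0058, 0.1166],
    [-9.4, -28.3, -3, -0.0077, 0.0058, 0.1166],
  ],
  grip=90,
)

```text
time: 12.48
tool_pos: [0.4704, -0.173, 0.1467]
ee_rot: [3.132, -0.881, 1.239]
wrist_force: [1.7, 0.4, 0.5]
width: 0.09
finger_force: 0.0
```

>>> send_rows(
  rows=[
    [-9.4, -28.3, -3, -0.0077, 0.0058, 0.1166],
    [0, 0, 0, 0, 0, 0],
    [0, 0, 0, 0, 0, 0],
    [0, 0, 0, 0, 0, 0],
  ],
)

```text
time: 12.82
tool_pos: [0.4619, -0.1984, 0.1439]
ee_rot: [3.137, -0.873, 1.347]
wrist_force: [0.2, -0.5, -0.8]
width: 0.0902
finger_force: 0.0
```

```bash
python3 st.py; python3 - <<'E'
from wr import *
o=sensors.get_obs(); print("rot err",(E("xyz",[np.pi,-.8727,1.3797])*E("xyz",o["ee_rot"]).inv()).as_rotvec().round(4))
c=cam("wrist"); im=snap("wrist","w7"); m=brown(im)
print([(p,s) for p,s in blobs(m,300)])
s=cam("wrist")
for X in [(.4575,-.203,.036),(.4658,-.163,.036),(.4505,-.2333,.036),(.6583,-.2012,.117)]: print(proj(c,X).round(1))
n,l,st,ce=cv2.connectedComponentsWithStats(m)
for i in range(1,n):
    if st[i,4]>300:
        cn=cv2.findContours((l==i).astype(np.uint8),0,2)[0][0]; print(ce[i].round(1),cv2.minAreaRect(cn),[tuple(onz(c,q,.03).round(3)) for q in cv2.boxPoints(cv2.minAreaRect(cn))])
E
```

```text
[ 461.9 -198.4  143.9] [ 3.137 -0.873  1.347] j [-0.923  0.316  1.516  0.668  1.883 -0.678] F [ 0.2 -0.5 -0.8] w 0.0902 t 12.8167
point az 1.342 down 0.698  yaxis_z 0.003
rot err [0.0001 0.0027 0.0358]
[(array([171.7,  48.8]), array([150,  28,  36,  38, 643], dtype=int32)), (array([213.2, 186.2]), array([192, 157,  55,  50, 867], dtype=int32))]
[316.8 382.7]
[315.9 326.5]
[316.5 433.4]
[650.6 264. ]
[171.7  48.8] ((169.6724090576172, 49.43104553222656), (35.83920669555664, 29.525562286376953), 68.19859313964844) [(np.float64(0.323), np.float64(0.337), np.float64(0.03)), (np.float64(0.362), np.float64(0.364), np.float64(0.03)), (np.float64(0.38), np.float64(0.261), np.float64(0.03)), (np.float64(0.343), np.float64(0.24), np.float64(0.03))]
[213.2 186.2] ((224.27871704101562, 183.56558227539062), (32.86714172363281, 61.09623718261719), 66.37062072753906) [(np.float64(0.374), np.float64(0.022), np.float64(0.03)), (np.float64(0.434), np.float64(0.047), np.float64(0.03)), (np.float64(0.442), np.float64(-0.001), np.float64(0.03)), (np.float64(0.386), np.float64(-0.022), np.float64(0.03))]
```

>>> send_rows(
  rows=[
    [-5, -8.5, -10, 0, 0.0027, 0.036],
    [0, 0, -25, 0, 0, 0],
    [0, 0, -25, 0, 0, 0],
    [0, 0, -20, 0, 0, 0],
    [0, 0, -10, 0, 0, 0],
    [0, 0, 0, 0, 0, 0],
    [0, 0, 0, 0, 0, 0],
  ],
)

```text
time: 13.45
tool_pos: [0.4568, -0.2064, 0.0552]
ee_rot: [3.14, -0.872, 1.383]
wrist_force: [0.2, 0.2, -0.0]
width: 0.0899
finger_force: 0.0
```

```bash
python3 st.py;  python3 - <<'E'
from h import *
snap("side","s8"); snap("wrist","w8"); c=cam("wrist"); print([proj(c,X).round(0) for X in [(.4575,-.203,.036),(.4658,-.163,.036),(.4505,-.2333,.036)]])
im=cv2.imread("pics/s8.png"); hsv=cv2.cvtColor(im,cv2.COLOR_BGR2HSV)
w=cv2.imread("pics/w8.png")
for y in (300,320,340,360,380): print(y,w[y,260:380:10].tolist())
E
```

```text
[ 456.8 -206.4   55.2] [ 3.14  -0.872  1.383] j [-0.927  0.438  1.549  0.619  1.782 -0.807] F [ 0.2  0.2 -0. ] w 0.0899 t 13.45
point az 1.380 down 0.699  yaxis_z 0.001
[array([321., 317.]), array([322., 251.]), array([318., 380.])]
300 [[154, 168, 167], [160, 175, 172], [155, 169, 169], [55, 66, 84], [53, 64, 83], [53, 64, 82], [54, 64, 83], [59, 69, 85], [69, 79, 92], [110, 118, 120], [147, 160, 160], [152, 166, 166]]
320 [[150, 164, 162], [151, 164, 163], [132, 142, 142], [55, 67, 86], [52, 64, 84], [52, 63, 83], [50, 62, 82], [51, 62, 81], [53, 64, 82], [106, 113, 115], [146, 159, 159], [149, 162, 162]]
340 [[152, 165, 164], [151, 165, 164], [44, 50, 65], [53, 64, 85], [51, 63, 84], [51, 63, 84], [49, 60, 81], [49, 60, 80], [51, 61, 82], [123, 128, 127], [154, 166, 167], [154, 169, 167]]
360 [[75, 76, 75], [73, 74, 74], [74, 75, 74], [72, 73, 73], [72, 73, 72], [72, 73, 73], [72, 72, 72], [71, 72, 72], [72, 73, 72], [73, 73, 73], [74, 74, 74], [74, 77, 75]]
380 [[72, 73, 73], [73, 74, 73], [73, 74, 74], [72, 74, 72], [72, 73, 72], [72, 73, 72], [73, 74, 73], [72, 73, 72], [71, 73, 72], [73, 74, 73], [73, 74, 73], [73, 76, 75]]
```

The wrist pixels show the small bottle between columns 285 and 345, centred to within 2 mm. I'll descend and grip.

>>> send_rows(
  rows=[
    [0, -0.5, -12, 0, 0, 0],
    [0, 0, -9, 0, 0, 0],
    [0, 0, -6, 0, 0, 0],
    [0, 0, 0, 0, 0, 0],
    [0, 0, 0, 0, 0, 0],
  ],
)

```text
time: 13.97
tool_pos: [0.4566, -0.2074, 0.0265]
ee_rot: [-3.141, -0.873, 1.38]
wrist_force: [-0.5, -0.3, 0.4]
width: 0.0896
finger_force: 0.0
```

>>> send_rows(
  rows=[
    [0, 0, 0, 0, 0, 0],
    [0, 0, 0, 0, 0, 0],
    [0, 0, 0, 0, 0, 0],
    [0, 0, 0, 0, 0, 0],
    [0, 0, 0, 0, 0, 0],
    [0, 0, 0, 0, 0, 0],
    [0, 0, 0, 0, 0, 0],
    [0, 0, 0, 0, 0, 0],
  ],
  grip=22,
)

```text
time: 14.63
tool_pos: [0.4568, -0.2078, 0.0272]
ee_rot: [3.14, -0.871, 1.382]
wrist_force: [-0.4, -0.4, 0.7]
width: 0.0402
finger_force: 0.1
```

>>> send_rows(
  rows=[
    [0, 0, 0, 0, 0, 0],
    [0, 0, 0, 0, 0, 0],
    [0, 0, 0, 0, 0, 0],
    [0, 0, 0, 0, 0, 0],
    [0, 0, 0, 0, 0, 0],
  ],
)

```text
time: 15.05
tool_pos: [0.4568, -0.2078, 0.0272]
ee_rot: [3.141, -0.872, 1.382]
wrist_force: [-1.6, 0.1, 0.3]
width: 0.0356
finger_force: 30.0
```

```bash
python3 st.py; python3 - <<'E'
from h import *
w=cv2.imread("pics/w8.png").astype(int)
print([(y,w[y,317].tolist()) for y in range(236,272,3)])
E
```

```text
[ 456.8 -207.8   27.2] [ 3.141 -0.872  1.382] j [-0.928  0.478  1.559  0.612  1.742 -0.836] F [-1.6  0.1  0.3] w 0.0356 t 15.05
point az 1.380 down 0.699  yaxis_z 0.001
[(236, [159, 174, 172]), (239, [159, 173, 172]), (242, [160, 175, 174]), (245, [157, 171, 170]), (248, [157, 171, 171]), (251, [159, 174, 172]), (254, [153, 167, 167]), (257, [149, 163, 162]), (260, [152, 166, 165]), (263, [90, 100, 107]), (266, [76, 87, 97]), (269, [76, 86, 97])]
```

>>> send_rows(
  rows=[
    [0, 0, 8, 0, 0, 0],
    [0, 0, 15, 0, 0, 0],
    [0, 0, 20, 0, 0, 0],
    [0, 0, 20, 0, 0, 0],
    [0, 0, 20, 0, 0, 0],
    [0, 0, 20, 0, 0, 0],
    [0, 0, 17, 0, 0, 0],
    [0, 0, 0, 0, 0, 0],
  ],
)

```text
time: 15.72
tool_pos: [0.4582, -0.2091, 0.1522]
ee_rot: [3.128, -0.867, 1.391]
wrist_force: [0.2, -0.8, -0.9]
width: 0.036
finger_force: 30.0
```

>>> send_rows(
  rows=[
    [5.7, 5.6, 0, -0.077, -0.0573, 0.0709],
    [5.7, 5.6, 0, -0.077, -0.0573, 0.0709],
    [5.7, 5.6, 0, -0.077, -0.0573, 0.0709],
    [5.7, 5.6, 0, -0.077, -0.0573, 0.0709],
    [5.7, 5.6, 0, -0.077, -0.0573, 0.0709],
    [5.7, 5.6, 0, -0.077, -0.0573, 0.0709],
    [5.7, 5.6, 0, -0.077, -0.0573, 0.0709],
    [5.7, 5.6, 0, -0.077, -0.0573, 0.0709],
  ],
)

```text
time: 16.38
tool_pos: [0.5027, -0.1626, 0.1473]
ee_rot: [2.779, -0.171, 2.175]
wrist_force: [0.3, 0.5, -0.9]
width: 0.0363
finger_force: 30.0
```

>>> send_rows(
  rows=[
    [5.7, 5.6, 0, -0.077, -0.0573, 0.0709],
    [5.7, 5.6, 0, -0.077, -0.0573, 0.0709],
    [5.7, 5.6, 0, -0.077, -0.0573, 0.0709],
    [5.7, 5.6, 0, -0.077, -0.0573, 0.0709],
    [5.7, 5.6, 0, -0.077, -0.0573, 0.0709],
    [5.7, 5.6, 0, -0.077, -0.0573, 0.0709],
    [5.7, 5.6, 0, -0.077, -0.0573, 0.0709],
    [5.7, 5.6, 0, -0.077, -0.0573, 0.0709],
  ],
)

```text
time: 17.05
tool_pos: [0.5479, -0.1174, 0.1472]
ee_rot: [2.991, 0.558, 2.816]
wrist_force: [-0.3, 0.4, -0.3]
width: 0.0362
finger_force: 30.0
```

>>> send_rows(
  rows=[
    [5.7, 5.6, 0, -0.077, -0.0573, 0.0709],
    [5.7, 5.6, 0, -0.077, -0.0573, 0.0709],
    [0, 0, 0, 0, 0, 0],
    [0, 0, 0, 0, 0, 0],
    [0, 0, 0, 0, 0, 0],
  ],
)

```text
time: 17.47
tool_pos: [0.5595, -0.1073, 0.1476]
ee_rot: [3.142, 0.698, 3.041]
wrist_force: [0.8, 0.3, -0.3]
width: 0.0357
finger_force: 30.0
```

```bash
python3 st.py; python3 - <<'E'
from wr import *
o=sensors.get_obs(); print("rot err",(E("xyz",[np.pi,.6981,3.0416])*E("xyz",o["ee_rot"]).inv()).as_rotvec().round(4))
im=snap("side","s9"); c=cam("side"); snap("scene","c9")
# contours near held bottle and neighbours: brown pixels in the side view
print([(p,s.tolist()) for p,s in blobs(brown(im),60) if s[0]>300])
X=np.array(o["tool_pos"]); d=np.array([.995,-.1,0])
print(proj(c,X+9*d/1000-[0,0,.041]).round(1),proj(c,X+9*d/1000+[0,0,.049]).round(1))
E
```

```text
[ 559.5 -107.3  147.6] [3.142 0.698 3.041] j [-0.398 -0.262  2.014  0.285  0.733 -2.016] F [ 0.8  0.3 -0.3] w 0.0357 t 17.4667
point az -0.101 down 0.872  yaxis_z 0.000
rot err [0.     0.0004 0.0006]
[]
[359.3 260. ] [362.2 232.6]
```

>>> send_rows(
  rows=[
    [10, 0, 0, 0, 0, 0],
    [18, 0, 0, 0, 0, 0],
    [20, 0, 0, 0, 0, 0],
    [18, 0, 0, 0, 0, 0],
    [12, 0, 0, 0, 0, 0],
    [4, 0, -10, 0, 0, 0],
    [0, 0, -18, 0, 0, 0],
    [0, 0, -20, 0, 0, 0],
  ],
)

```text
time: 18.23
tool_pos: [0.6425, -0.1078, 0.0998]
ee_rot: [-3.14, 0.701, 3.043]
wrist_force: [-0.6, 0.3, -0.9]
width: 0.0361
finger_force: 30.0
```

>>> send_rows(
  rows=[
    [0, 0, -18, 0, 0, 0],
    [0, 0, -12, 0, 0, 0],
    [0, 0, -7, 0, 0, 0],
    [0, 0, -3, 0, 0, 0],
    [0, 0, 0, 0, 0, 0],
    [0, 0, 0, 0, 0, 0],
  ],
)

```text
time: 18.73
tool_pos: [0.642, -0.1074, 0.0601]
ee_rot: [-3.14, 0.701, 3.043]
wrist_force: [0.7, -0.1, -0.3]
width: 0.0355
finger_force: 30.0
```

```bash
python3 st.py; python3 - <<'E'
from h import *
im=snap("side","s10"); c=snap("scene","c10")
k=np.zeros((600,800,3),np.uint8);k[:,:420]=cv2.resize(im[180:360,315:441],(420,600));k[:328,420:]=cv2.resize(c[200:320,200:340],(380,328))
cv2.imwrite("pics/k10.png",k[...,::-1])
E
```

```text
[ 642.  -107.4   60.1] [-3.14   0.701  3.043] j [-0.325  0.045  1.937  0.308  0.491 -2.018] F [ 0.7 -0.1 -0.3] w 0.0355 t 18.7333
point az -0.101 down 0.870  yaxis_z -0.001
```

>>> send_rows(
  rows=[
    [0, 0, -2, 0, 0, 0],
    [0, 0, -2, 0, 0, 0],
    [0, 0, 0, 0, 0, 0],
    [0, 0, 0, 0, 0, 0],
  ],
)

```text
time: 19.17
tool_pos: [0.6414, -0.1069, 0.0551]
ee_rot: [-3.14, 0.699, 3.044]
wrist_force: [0.2, -1.0, -0.8]
width: 0.036
finger_force: 30.0
```

>>> send_rows(
  rows=[
    [0, 0, -1, 0, 0, 0],
    [0, 0, -1, 0, 0, 0],
    [0, 0, 0, 0, 0, 0],
    [0, 0, 0, 0, 0, 0],
  ],
)

```text
time: 19.5
tool_pos: [0.6414, -0.107, 0.053]
ee_rot: [-3.14, 0.699, 3.043]
wrist_force: [-0.0, 1.5, -0.8]
width: 0.036
finger_force: 30.0
```

>>> send_rows(
  rows=[
    [0, 0, -1, 0, 0, 0],
    [0, 0, -1, 0, 0, 0],
    [0, 0, 0, 0, 0, 0],
    [0, 0, 0, 0, 0, 0],
  ],
)

```text
time: 19.83
tool_pos: [0.6414, -0.107, 0.0511]
ee_rot: [-3.14, 0.699, 3.043]
wrist_force: [-0.7, -0.0, -1.6]
width: 0.0359
finger_force: 30.0
```

>>> send_rows(
  rows=[
    [0, 0, -1, 0, 0, 0],
    [0, 0, 0, 0, 0, 0],
    [0, 0, 0, 0, 0, 0],
  ],
)

```text
time: 20.08
tool_pos: [0.6414, -0.107, 0.0501]
ee_rot: [-3.14, 0.699, 3.044]
wrist_force: [1.0, -0.6, -0.4]
width: 0.0354
finger_force: 30.0
```

>>> send_rows(
  rows=[
    [0, 0, -1, 0, 0, 0],
    [0, 0, 0, 0, 0, 0],
    [0, 0, 0, 0, 0, 0],
  ],
)

```text
time: 20.33
tool_pos: [0.6414, -0.107, 0.0491]
ee_rot: [-3.14, 0.699, 3.043]
wrist_force: [-0.7, 0.1, -0.3]
width: 0.0358
finger_force: 30.0
```

>>> send_rows(
  rows=[
    [0, 0, -1, 0, 0, 0],
    [0, 0, 0, 0, 0, 0],
    [0, 0, 0, 0, 0, 0],
  ],
)

```text
time: 20.58
tool_pos: [0.6418, -0.1071, 0.0486]
ee_rot: [-3.14, 0.7, 3.044]
wrist_force: [0.6, -0.2, 0.6]
width: 0.036
finger_force: 30.0
```

>>> send_rows(
  rows=[
    [0, 0, -0.8, 0, 0, 0],
    [0, 0, 0, 0, 0, 0],
    [0, 0, 0, 0, 0, 0],
  ],
)

```text
time: 20.83
tool_pos: [0.6422, -0.1071, 0.0486]
ee_rot: [-3.14, 0.701, 3.044]
wrist_force: [-1.6, 0.9, 5.0]
width: 0.0357
finger_force: 30.0
```

```bash
python3 st.py; python3 - <<'E'
from h import *
im=snap("side","s11"); c=snap("scene","c11")
k=np.zeros((600,800,3),np.uint8);k[:,:420]=cv2.resize(im[180:360,315:441],(420,600));k[:328,420:]=cv2.resize(c[200:320,200:340],(380,328))
cv2.imwrite("pics/k11.png",k[...,::-1])
E
```

```text
[ 642.2 -107.1   48.6] [-3.14   0.701  3.044] j [-0.324  0.063  1.946  0.325  0.465 -2.037] F [-1.6  0.9  5. ] w 0.0357 t 20.8333
point az -0.101 down 0.869  yaxis_z -0.001
```

View pics/k11.png

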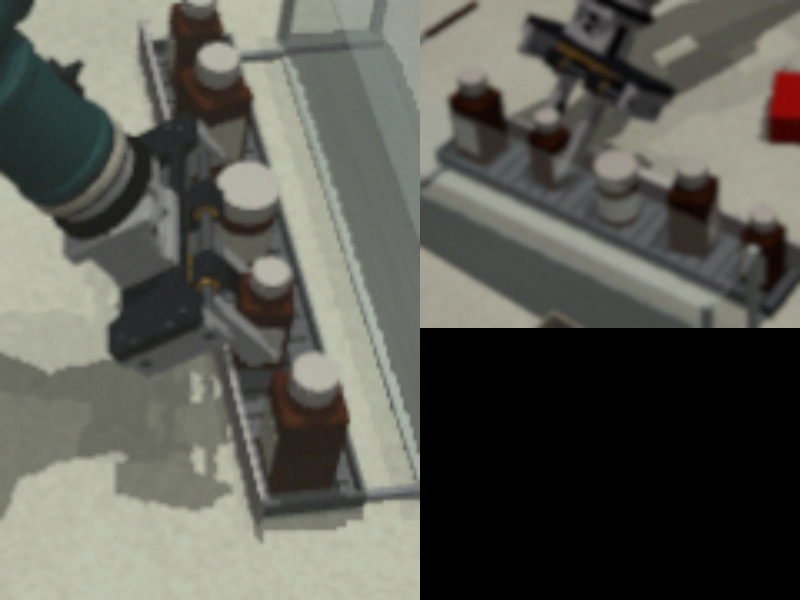

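All five stand in line. The small bottle is at (262,310) between the jar (247,215) and the large bottle (312,420), clear of both. I'll ease off and release.

>>> send_rows(
  rows=[
    [-0.4, 0, 0.8, 0, 0, 0],
    [0, 0, 0, 0, 0, 0],
    [0, 0, 0, 0, 0, 0],
  ],
)

```text
time: 21.18
tool_pos: [0.6413, -0.1072, 0.0486]
ee_rot: [-3.14, 0.7, 3.044]
wrist_force: [-0.9, 0.3, 4.2]
width: 0.0357
finger_force: 30.0
```

>>> send_rows(
  rows=[
    [0, 0, 0, 0, 0, 0],
    [0, 0, 0, 0, 0, 0],
    [0, 0, 0, 0, 0, 0],
    [0, 0, 0, 0, 0, 0],
    [0, 0, 0, 0, 0, 0],
    [0, 0, 0, 0, 0, 0],
  ],
  grip=56,
)

```text
time: 21.68
tool_pos: [0.6408, -0.107, 0.0478]
ee_rot: [-3.14, 0.698, 3.043]
wrist_force: [-0.1, -0.4, 0.3]
width: 0.056
finger_force: 0.0
```

>>> send_rows(
  rows=[
    [-6, 0.6, 7, 0, 0, 0],
    [-11, 1.1, 13, 0, 0, 0],
    [-11, 1.1, 13, 0, 0, 0],
    [-11, 1.1, 13, 0, 0, 0],
    [-11, 1.1, 13, 0, 0, 0],
    [-11, 1.1, 13, 0, 0, 0],
    [-11, 1.1, 13, 0, 0, 0],
    [-11, 1, 13, 0, 0, 0],
  ],
)

```text
time: 22.35
tool_pos: [0.5571, -0.0986, 0.1472]
ee_rot: [-3.14, 0.7, 3.044]
wrist_force: [-0.4, -0.2, 0.2]
width: 0.0557
finger_force: 0.0
```

>>> send_rows(
  rows=[
    [-14, 10, 0, 0, 0, 0],
    [-14, 20, 0, 0, 0, 0],
    [-14, 24, 0, 0, 0, 0],
    [-5, 24, 0, 0, 0, 0],
    [0, 0, 0, 0, 0, 0],
    [0, 0, 0, 0, 0, 0],
  ],
  grip=0,
)

```text
time: 22.85
tool_pos: [0.5108, -0.0197, 0.1469]
ee_rot: [-3.139, 0.701, 3.047]
wrist_force: [-0.3, -0.6, -0.2]
width: 0.0198
finger_force: 0.0
```

```bash
python3 st.py; python3 - <<'E'
from h import *
im=snap("side","s12"); c=cam("side"); cs=snap("scene","c12"); sc=cam("scene")
# white caps: bright low-saturation blobs above the tray; compare with expected cap pixels
for n,X in dict(S=(.6328,.1625,.099),L2=(.638,.076,.117),jar=(.649,-.0147,.080),S2=(.651,-.108,.099),L=(.659,-.201,.117)).items():
    p=proj(c,X);q=proj(sc,X);r=[]
    for img,u in((im,p),(cs,q)):
        x,y=u.astype(int);w=img[y-10:y+11,x-10:x+11].astype(int);m=((w.min(2)>105)&(np.ptp(w,2)<22)).astype(np.uint8)
        k,l,st,ce=cv2.connectedComponentsWithStats(m)
        i=1+np.argmin([np.hypot(*(ce[j]-10))+(50 if st[j,4]<15 else 0) for j in range(1,k)]) if k>1 else 0
        r.append((ce[i]-10+[x,y],st[i,4]))
    Z,e=tri(c,r[0][0],sc,r[1][0]); print(n,p.round(1),r[0][0].round(1),r[0][1],q.round(1),r[1][0].round(1),r[1][1],(Z*1000).round(0),round(e*1000,1))
E
```

```text
[510.8 -19.7 146.9] [-3.139  0.701  3.047] j [-0.186 -0.427  2.129  0.083  0.742 -1.702] F [-0.3 -0.6 -0.2] w 0.0198 t 22.85
point az -0.099 down 0.870  yaxis_z -0.002
S [373.4 177.6] [373.  174.9] 342 [327.3 276.6] [327.6 273.5] 329 [631. 162. 109.] 0.2
L2 [380.5 196.5] [384.  194.7] 187 [300.1 259.8] [299.6 258. ] 239 [643.  76. 125.] 5.6
jar [388.6 234.8] [390.1 234.3] 250 [272.4 258.8] [272.6 255.6] 329 [648. -18.  88.] 6.7
S2 [396.2 260.8] [395.7 260.9] 88 [246.5 241.4] [246.2 237.8] 304 [ 647. -113.  106.] 2.5
L [407.5 290.1] [411.  289.1] 198 [220.3 225.9] [219.9 222.8] 343 [ 661. -204.  127.] 7.2
```

Triangulated caps match the intended places within a few mm, with a common view bias, and all are upright. Next, close the fingers, align with the tray, and get down in front of the panel.

>>> send_rows(
  rows=[
    [5, -1, -10, 0, 0, 0.0425],
    [5, -1, -18, 0, 0, 0.0425],
    [5, -1, -20, 0, 0, 0.0425],
    [5, -1, -20, 0, 0, 0.0425],
    [5, -1, -18, 0, 0, 0],
    [5, -1, -15, 0, 0, 0],
    [5, -1, -10, 0, 0, 0],
    [0, 0, 0, 0, 0, 0],
  ],
)

```text
time: 23.62
tool_pos: [0.5451, -0.0293, 0.032]
ee_rot: [3.141, 0.694, -3.074]
wrist_force: [-0.5, 1.1, 0.4]
width: 0.0005
finger_force: 0.0
```

>>> send_rows(
  rows=[
    [0, 0, 0, 0, 0, 0],
    [0, 0, 0, 0, 0, 0],
  ],
)

```text
time: 23.78
tool_pos: [0.5466, -0.0288, 0.0359]
ee_rot: [-3.139, 0.7, -3.071]
wrist_force: [-0.1, -0.8, -0.2]
width: 0.0005
finger_force: 0.0
```

```bash
python3 st.py
```

```text
[546.6 -28.8  35.9] [-3.139  0.7   -3.071] j [-0.294 -0.153  2.182  0.498  0.498 -2.3  ] F [-0.1 -0.8 -0.2] w 0.0005 t 23.7833
point az 0.068 down 0.871  yaxis_z -0.002
```

>>> send_rows(
  rows=[
    [6, 0.4, 0, 0, 0, 0],
    [8, 0.6, 0, 0, 0, 0],
    [8, 0.6, 0, 0, 0, 0],
    [6, 0.4, 0, 0, 0, 0],
    [3, 0.2, 0, 0, 0, 0],
    [2, 0.1, 0, 0, 0, 0],
    [2, 0.1, 0, 0, 0, 0],
    [2, 0.1, 0, 0, 0, 0],
  ],
)

```text
time: 24.45
tool_pos: [0.583, -0.0251, 0.035]
ee_rot: [-3.14, 0.699, -3.07]
wrist_force: [-0.2, 0.3, 0.2]
width: 0.0004
finger_force: 0.0
```

>>> send_rows(
  rows=[
    [2, 0.1, 0, 0, 0, 0],
    [2, 0.1, 0, 0, 0, 0],
    [2, 0.2, 0, 0, 0, 0],
    [2, 0.1, 0, 0, 0, 0],
    [2.5, 0.2, 0, 0, 0, 0],
    [3, 0.2, 0, 0, 0, 0],
    [3, 0.2, 0, 0, 0, 0],
    [3, 0.2, 0, 0, 0, 0],
  ],
)

```text
time: 25.12
tool_pos: [0.6026, -0.024, 0.035]
ee_rot: [-3.14, 0.699, -3.07]
wrist_force: [-2.3, -0.5, 0.9]
width: 0.0005
finger_force: 1.6
```

```bash
python3 st.py
```

```text
[602.6 -24.   35. ] [-3.14   0.699 -3.07 ] j [-0.241 -0.017  2.061  0.454  0.465 -2.225] F [-2.3 -0.5  0.9] w 0.0005 t 25.1167
point az 0.070 down 0.872  yaxis_z -0.001
```

The panel moves with about 3 N, so I'll continue steadily.

>>> send_rows(
  rows=[
    [3.5, 0.25, 0, 0, 0, 0],
    [3.5, 0.25, 0, 0, 0, 0],
    [3.5, 0.25, 0, 0, 0, 0],
    [3.5, 0.25, 0, 0, 0, 0],
    [3.5, 0.25, 0, 0, 0, 0],
    [3.5, 0.25, 0, 0, 0, 0],
    [3.5, 0.25, 0, 0, 0, 0],
    [3.5, 0.25, 0, 0, 0, 0],
  ],
)

```text
time: 25.78
tool_pos: [0.6308, -0.0219, 0.035]
ee_rot: [-3.14, 0.699, -3.07]
wrist_force: [-3.0, -0.1, 1.8]
width: 0.0005
finger_force: 1.6
```

>>> send_rows(
  rows=[
    [3.5, 0.25, 0, 0, 0, 0],
    [3.5, 0.25, 0, 0, 0, 0],
    [3.5, 0.25, 0, 0, 0, 0],
    [3.5, 0.25, 0, 0, 0, 0],
    [3.5, 0.25, 0, 0, 0, 0],
    [3.5, 0.25, 0, 0, 0, 0],
    [3.5, 0.25, 0, 0, 0, 0],
    [3.5, 0.25, 0, 0, 0, 0],
  ],
)

```text
time: 26.45
tool_pos: [0.6588, -0.0199, 0.0351]
ee_rot: [-3.14, 0.699, -3.07]
wrist_force: [-3.0, 0.9, 1.0]
width: 0.0003
finger_force: 1.6
```

>>> send_rows(
  rows=[
    [3, 0.2, 0, 0, 0, 0],
    [3, 0.2, 0, 0, 0, 0],
    [3, 0.2, 0, 0, 0, 0],
    [2, 0.15, 0, 0, 0, 0],
    [2, 0.15, 0, 0, 0, 0],
    [2, 0.15, 0, 0, 0, 0],
    [1.5, 0.1, 0, 0, 0, 0],
    [1.5, 0.1, 0, 0, 0, 0],
  ],
)

```text
time: 27.12
tool_pos: [0.6766, -0.0187, 0.0351]
ee_rot: [-3.14, 0.699, -3.07]
wrist_force: [-3.3, 1.1, 0.8]
width: 0.0005
finger_force: 1.6
```

```bash
python3 st.py
```

```text
[676.6 -18.7  35.1] [-3.14   0.699 -3.07 ] j [-0.192  0.14   1.892  0.387  0.457 -2.125] F [-3.3  1.1  0.8] w 0.0005 t 27.1167
point az 0.070 down 0.872  yaxis_z -0.001
```

>>> send_rows(
  rows=[
    [1.5, 0.1, 0, 0, 0, 0],
    [1.5, 0.1, 0, 0, 0, 0],
    [1.5, 0.1, 0, 0, 0, 0],
    [1.5, 0.1, 0, 0, 0, 0],
    [1.5, 0.1, 0, 0, 0, 0],
    [1, 0.1, 0, 0, 0, 0],
    [1, 0.1, 0, 0, 0, 0],
    [0, 0, 0, 0, 0, 0],
  ],
)

```text
time: 27.78
tool_pos: [0.6863, -0.018, 0.0352]
ee_rot: [-3.14, 0.699, -3.07]
wrist_force: [-2.2, 1.2, 0.5]
width: 0.0005
finger_force: 1.1
```

>>> send_rows(
  rows=[
    [1, 0.1, 0, 0, 0, 0],
    [1, 0.1, 0, 0, 0, 0],
    [1, 0.1, 0, 0, 0, 0],
    [0, 0, 0, 0, 0, 0],
  ],
)

```text
time: 28.12
tool_pos: [0.6892, -0.0178, 0.0352]
ee_rot: [-3.14, 0.699, -3.07]
wrist_force: [-1.5, 1.6, 0.4]
width: 0.0009
finger_force: 1.1
```

>>> send_rows(
  rows=[
    [1, 0.1, 0, 0, 0, 0],
    [1, 0.1, 0, 0, 0, 0],
    [0, 0, 0, 0, 0, 0],
  ],
)

```text
time: 28.37
tool_pos: [0.6912, -0.0176, 0.0352]
ee_rot: [-3.14, 0.699, -3.07]
wrist_force: [-3.9, 1.3, 0.4]
width: 0.0008
finger_force: 1.2
```

No stop yet, so keep going in 1 mm steps until the force rises.

>>> send_rows(
  rows=[
    [1, 0.1, 0, 0, 0, 0],
    [1, 0.1, 0, 0, 0, 0],
    [0, 0, 0, 0, 0, 0],
  ],
)

```text
time: 28.62
tool_pos: [0.6932, -0.0174, 0.0352]
ee_rot: [-3.14, 0.699, -3.07]
wrist_force: [-1.4, 0.7, -0.6]
width: 0.0006
finger_force: 1.2
```

>>> send_rows(
  rows=[
    [1, 0.1, 0, 0, 0, 0],
    [1, 0.1, 0, 0, 0, 0],
    [0, 0, 0, 0, 0, 0],
  ],
)

```text
time: 28.87
tool_pos: [0.6953, -0.0172, 0.0353]
ee_rot: [-3.14, 0.699, -3.07]
wrist_force: [-2.2, 0.3, -0.2]
width: 0.0001
finger_force: 1.2
```

```bash
python3 st.py
```

```text
[695.3 -17.2  35.3] [-3.14   0.699 -3.07 ] j [-0.182  0.177  1.849  0.369  0.459 -2.1  ] F [-2.2  0.3 -0.2] w 0.0001 t 28.8667
point az 0.069 down 0.871  yaxis_z -0.001
```

>>> send_rows(
  rows=[
    [1, 0.1, 0, 0, 0, 0],
    [1, 0.1, 0, 0, 0, 0],
    [0, 0, 0, 0, 0, 0],
    [0, 0, 0, 0, 0, 0],
  ],
)

```text
time: 29.2
tool_pos: [0.6962, -0.017, 0.035]
ee_rot: [-3.14, 0.698, -3.069]
wrist_force: [-9.5, -1.6, 5.6]
width: 0.0004
finger_force: 5.2
```

>>> send_rows(
  rows=[
    [1, 0.1, 0, 0, 0, 0],
    [1, 0.1, 0, 0, 0, 0],
    [0, 0, 0, 0, 0, 0],
    [0, 0, 0, 0, 0, 0],
  ],
)

```text
time: 29.53
tool_pos: [0.6967, -0.017, 0.0348]
ee_rot: [-3.14, 0.695, -3.069]
wrist_force: [-22.7, -2.3, 12.1]
width: 0.0004
finger_force: 11.5
```

Force climbs at a fixed position: the tray is home against its stop. I'll back off.

>>> send_rows(
  rows=[
    [-2, 0, 0, 0, 0, 0],
    [-4, 0, 0, 0, 0, 0],
    [-10, -0.7, 0, 0, 0, 0],
    [-20, -1.4, 5, 0, 0, 0],
    [-25, -2, 15, 0, 0, 0],
    [-25, -2, 20, 0, 0, 0],
    [-20, 0, 20, 0, 0, 0],
    [-10, 0, 10, 0, 0, 0],
  ],
)

```text
time: 30.2
tool_pos: [0.5825, -0.0233, 0.1082]
ee_rot: [-3.138, 0.704, -3.069]
wrist_force: [0.6, 0.4, -0.2]
width: 0.0001
finger_force: 0.0
```

>>> send_rows(
  rows=[
    [0, 0, 0, 0, 0, 0],
    [0, 0, 0, 0, 0, 0],
    [0, 0, 0, 0, 0, 0],
    [0, 0, 0, 0, 0, 0],
  ],
)

```text
time: 30.53
tool_pos: [0.5831, -0.0228, 0.104]
ee_rot: [-3.141, 0.698, -3.07]
wrist_force: [0.8, 0.2, 0.4]
width: 0.0001
finger_force: 0.0
```

```bash
python3 st.py; python3 - <<'E'
from h import *
im=snap("side","s13"); c=cam("side"); cs=snap("scene","c13"); sc=cam("scene")
t=.105*np.array([.9976,.0694,0])
for n,X in dict(S=(.6328,.1625,.099),L2=(.638,.076,.117),jar=(.649,-.0147,.080),S2=(.651,-.108,.099),L=(.659,-.201,.117)).items():
    X=np.array(X)+t; r=[]
    for img,cc in((im,c),(cs,sc)):
        x,y=proj(cc,X).astype(int);w=img[y-10:y+11,x-10:x+11].astype(int);m=((w.min(2)>95)&(np.ptp(w,2)<22)).astype(np.uint8)
        k,l,st,ce=cv2.connectedComponentsWithStats(m)
        i=1+np.argmin([np.hypot(*(ce[j]-10))+(50 if st[j,4]<15 else 0) for j in range(1,k)])
        p=proj(cc,X); r+=[p.round(1),(ce[i]-10+[x,y]).round(1),st[i,4]]
    print(n,*r)
# panel upper edge now: side view row profile: darkest/brightest step near expected
for y in(.15,.03,-.13):
    for nm,x in(("home",.6072+.1047),("4mm short",.7079)):
        X=np.array([x-.0694*(y+.0183),y,.040]); print(y,nm,proj(c,X).round(1))
    u=proj(c,X).astype(int); print(im[u[1],u[0]-6:u[0]+9].mean(1).round(0))
E
```

```text
[583.1 -22.8 104. ] [-3.141  0.698 -3.07 ] j [-0.251 -0.172  2.038  0.349  0.634 -2.106] F [0.8 0.2 0.4] w 0.0001 t 30.5333
point az 0.070 down 0.873  yaxis_z -0.001
S [413.8 174.5] [414.5 172.2] 305 [305.6 301.3] [305.6 297.5] 283
L2 [423.  193.1] [426.4 191.8] 227 [277.5 283.1] [276.3 279.4] 272
jar [432.  231.1] [437.7 230. ] 184 [249.4 281.1] [250.2 275.6] 200
S2 [442.2 256.5] [447.8 254.5] 165 [222.8 262.4] [222.1 258.3] 280
L [456.2 285.3] [459.7 284.6] 266 [195.9 245.9] [198.3 241.3] 214
0.15 home [397.7 196.9]
0.15 4mm short [396.2 197. ]
[114. 105. 100. 101.  91.  76.  71.  70.  68.  83. 144. 106.  49.  49.
  75.]
0.03 home [408.4 231.2]
0.03 4mm short [406.7 231.3]
[175. 176. 176. 166. 162. 124.  86.  96. 156. 174. 173. 161. 103.  57.
  57.]
-0.13 home [424.4 283.5]
-0.13 4mm short [422.7 283.6]
[173. 172. 171. 175. 162. 160. 101.  71.  70.  67.  68. 100. 147.  64.
  38.]
```

```bash
python3 -c "
from bench import ticket
print(ticket.close_job())"
```

```text
the job is handed in; nothing more can be done
None
```

Job handed in at about 30.5 s of the 72 s: both bottles stand in their gaps and the tray is against its stop (push force climbed to about 23 N at a fixed position). I checked after the push by cap positions in two cameras rather than by eye, as the picture views were used up; no verdict was returned.

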